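Put the loose cells on charge and close the heavy lid

TASK

Put the loose AA cells on charge: lift the cover plate off its two pins in the open charging box, then lay every cell flat in a pocket of its own and seat the plate fully back down over both pins. Then push the heavy lid over and lower it gently until it is fully closed, without letting it fall shut. Leave the other things on the worktop where they are.

Things in the scene. Friction and masses are not known exactly. Their poses are not given: they have to be found in the camera images.
- charger: cell charging box: open-topped grey steel box, fixed, 125 (x) x 260 (y) x 46 mm high, walls 5, inner floor 4 mm above the worktop. Origin: centre of its underside; x points from its front (robot's side, five green lamps) to the hinge side, y along its length, z up. Inside are five cell pockets and at either end an aluminium rail with an upright pin
- pocket_0 (a point): pocket 0: centre of its floor, 4 mm above the box's underside, at x = -20, y = -80 mm in the box; axes as the box's. It takes one cell lying along x, either way round: 60 mm long (x), 20 mm wide (y), 5 mm deep, between black ridges 20 mm wide
- pocket_1 (a point): pocket 1: centre of its floor, 4 mm above the box's underside, at x = -20, y = -40 mm in the box; axes as the box's. It takes one cell lying along x, either way round: 60 mm long (x), 20 mm wide (y), 5 mm deep, between black ridges 20 mm wide
- pocket_2 (a point): pocket 2: centre of its floor, 4 mm above the box's underside, at x = -20, y = 0 mm in the box; axes as the box's. It takes one cell lying along x, either way round: 60 mm long (x), 20 mm wide (y), 5 mm deep, between black ridges 20 mm wide
- pocket_3 (a point): pocket 3: centre of its floor, 4 mm above the box's underside, at x = -20, y = 40 mm in the box; axes as the box's. It takes one cell lying along x, either way round: 60 mm long (x), 20 mm wide (y), 5 mm deep, between black ridges 20 mm wide
- pocket_4 (a point): pocket 4: centre of its floor, 4 mm above the box's underside, at x = -20, y = 80 mm in the box; axes as the box's. It takes one cell lying along x, either way round: 60 mm long (x), 20 mm wide (y), 5 mm deep, between black ridges 20 mm wide
- pin_right (a point): foot of the right steel pin, on top of its rail, 22 mm above the box's underside, at x = -20, y = -112 mm in the box. The pin is 6 mm thick, pointed, and stands 12 mm above the rail; the rail is 60 mm (x) by 8 mm (y), its inner face 28 mm from the middle of the nearest pocket
- pin_left (a point): foot of the left steel pin, on top of its rail, 22 mm above the box's underside, at x = -20, y = +112 mm in the box. The pin is 6 mm thick, pointed, and stands 12 mm above the rail; the rail is 60 mm (x) by 8 mm (y), its inner face 28 mm from the middle of the nearest pocket
- cover_grip (a point): centre of the orange handle (50 x 12 x 16 mm high, long along x) on the loose aluminium cover plate: 62 (x) x 240 (y) x 3 mm, about 0.15 kg, 10 mm holes 112 mm either side along y, either way round fits. The point is 11 mm above the plate's underside. It starts seated on the rails: the point is then at x = -20, y = 0, z = 33 mm in the box
- cell_0_mid (a point): AA cell 0: white and green, 14 mm thick, 50 mm long along its y axis, z up, about 25 g, lying loose on the worktop at the right; the point is its centre, 7 mm above what it lies on. The solid part to grip is 10 mm wide and 14 mm high. Absent in some starts
- cell_1_mid (a point): AA cell 1: white and green, 14 mm thick, 50 mm long along its y axis, z up, about 25 g, lying loose on the worktop at the right; the point is its centre, 7 mm above what it lies on. The solid part to grip is 10 mm wide and 14 mm high. Absent in some starts
- cell_2_mid (a point): AA cell 2: white and green, 14 mm thick, 50 mm long along its y axis, z up, about 25 g, lying loose on the worktop at the right; the point is its centre, 7 mm above what it lies on. The solid part to grip is 10 mm wide and 14 mm high. Absent in some starts
- cell_3_mid (a point): AA cell 3: white and green, 14 mm thick, 50 mm long along its y axis, z up, about 25 g, lying loose on the worktop at the right; the point is its centre, 7 mm above what it lies on. The solid part to grip is 10 mm wide and 14 mm high. Absent in some starts
- cell_4_mid (a point): AA cell 4: white and green, 14 mm thick, 50 mm long along its y axis, z up, about 25 g, lying loose on the worktop at the right; the point is its centre, 7 mm above what it lies on. The solid part to grip is 10 mm wide and 14 mm high. Absent in some starts
- lid (a joint): angle of the blue lid, rad: 0 closed, 1.57 upright, 1.9 fully open; starts leaning back at 1.65 to 1.85. Mass 0.9 kg. The stiff hinge holds it while steeper than about 0.9 to 1 rad: it must be pushed down to there (about 2 to 4 N at the bar); below that it falls by itself and slams unless held (about 1 to 2 N at the bar)
- lid_bar (a point): middle of the round steel bar at the lid's free edge, 10 mm thick, 130 mm long along y, 169 mm from the hinge. A 35 mm gap, with a stem at 60 mm either side, parts it from the lid's edge. Lid closed: 51 mm above the worktop in front of the box; lid open: at the very top. x points in the lid's plane from bar to hinge, y along the bar
- lid_hinge (a point): middle of the lid's hinge axis, on the box's far upper rim (x = 62.5, z = 46 mm in the box), running along the box's y. With the lid closed the bar's centre is 169 mm in front of it and 5 mm above it; opening swings the bar up and back about this axis
- flux_tin: bystander: round ochre tin, 45 mm across, 22 mm high, standing among the cells; origin at the centre of its underside
- glue_bottle: bystander: white bottle with a red tip, 36 mm across, 105 mm high, left of the box; origin at the centre of its underside
- tub: bystander: grey plastic tub, 65 mm across, 47 mm high, at the left; origin at the centre of its underside
- tape: bystander: roll of black tape, 55 mm across, 19 mm high, at the left; origin at the centre of its underside
- solder_reel: bystander: blue and white reel of wire, 76 x 68 x 34 mm, at the back behind the cells; origin on its underside. The worktop between the cells and it (around x = 0.67, y = -0.21 m, at least 100 x 260 mm) is clear

How it is judged:
By the outcome, as a careful person would: the job done as asked, in the order asked, and still so for the second after the job is handed in, with the robot touching nothing.
Of cell_0, cell_1, cell_2, cell_3, cell_4 only 3 to 5 are there at a start; the rules pass over those that are not, and their reading is None.
At some moment in a run one of cell_0, cell_1, cell_2, cell_3, cell_4 may be knocked a few centimetres aside while the robot is not near it.
It also fails if it takes over 210 s, if anything falls off the work surface, if the arm or the gripper's body presses on something with over 40 N, if the wrist force passes 120 N, or if a joint passes its speed limit or range.

ROBOT

A 7-joint arm with a two-finger parallel gripper is mounted at the origin on a cart in front of the work surface, level with it; the furniture and walls round the work are solid. World frame = base frame: x ahead of the robot, y to its left, z up, the work surface at z = 0. Lengths are in m, angles in rad, forces in N, time in s.
With the tool pointing down it reaches from about 0.425 to 0.925 m from the base axis. Payload 6.8 kg.
Tool frame: the origin (TCP) lies midway between the tips of the shut fingers; the grasp point (between the pads) lies 19 mm behind it (r.grip_point_offset is the distance from the TCP to the grasp point, in m); z points along the fingers, y is the direction in which the jaws open and shut (so a half turn about z gives the same grasp; the last joint's range is limited). The gripper opens to 85 mm and grips with 20 to 120 N. Pads are 22 mm wide; open, the fingers measure 114 mm over their backs; the gripper's body (76 mm by 85 mm) begins 54 mm behind the grasp point. The pads swing forward as they close: fully open they stand 13 mm farther back than shut.
Start: joints at [1.033, 0.477, 0.022, 1.555, -0.011, 1.109, -0.083], TCP at [0.281, -0.614, 0.231] pointing down, gripper open.
Joint ranges: [-2.96, 2.96], [-0.34, 2.1], [-1.41, 1.46], [0.24, 2.44], [-1.37, 4.51], [0.17, 1.92], [-2.96, 2.96]. Speed limits (rad/s): [2.39, 2.39, 3.14, 3.14, 3.14, 3.14, 3.14].

INTERFACE

Orientations are given as a rotation vector (axis times angle).
In Python, from bench import r, grab_frame, camera_params gives the robot as it stands.
- The arm moves only by the tool carry_out, never from a script. Its argument "motion" is text: rows parted by semicolons, each of 5 numbers parted by spaces: the closure, from 0 (fully open) to 1 (shut), then the shift along the tool's x, y, z in mm, then the turn about the tool's z in rad. In form: fingers dx dy dz twist; .... A call has exactly 8 rows; each row shifts and turns the commanded pose from where the row before left it, along the tool's axes as they then stand; what a row does not reach is not made up. A row lasts 1/8 s, in which the tool goes at most 62.5 mm and 10.7 degrees, less where a joint would pass 70% of its speed; a pose out of reach is approached as far as the arm can. A call with a gripper value outside its range is refused whole. The fingers move at their own pace and stop on an object; "newtons" is the grip in N (left out, the last holds). Time passes only in rows, so rows that do not move let the fingers close, or fill a call up. It gives the time, the measured TCP pose, the force and the opening at its end, in the units of the state.
- r.get_obs(): the state, without advancing time (a new reading comes with each control period).
- grab_frame(name): name is "scene" or "top" or "wrist"; returns the picture (420x560x3 uint8, red, green, blue); there is no depth.
- camera_params(name): a dict with "fx", "fy", "cx", "cy" (pixels), "eye" and "attitude" of the camera in the world. Camera axes: x right, y down, z forward; pixel columns grow to the right and rows downward; lengths in m; the calibration is good to about 2 mm. A picture is of the moment at which its call begins: read the wrist's pose just before it. camera_params takes no time and is no camera call; for the wrist camera it gives the pose at the moment of the call.
- r.hand_in(): hands the job in, once; it reports no verdict.
The state is a dict: "clock": time; "joints": joint angles; "qvel": joint speeds; "tau": joint torques, N m; "tcp_pos": TCP position; "orientation": TCP orientation; "contact_force": force on the tool from outside, world axes, zero at the start; "moment": the same for the moment, N m; "grip_width": finger opening in m.
Only numpy, scipy, OpenCV 4.12 (cv2) and the standard library are available. Lean on these libraries where they do the work, as an engineer would, in place of code of your own. Each camera call takes 0.05 s, during which the arm holds its last target.

## Working session

There is one attempt and no reset: what is moved stays moved. The work goes in short steps, Python scripts to look and compute and a tool call to move; the robot and the scene stay as the last step left them, time stands still between calls to the robot, and variables do not carry over. Pictures are saved under pics/ and viewed, and the job is handed in when it is done.

Besides the shell and the picture viewer there is one more tool, called as name(argument=value, ...) on one line, values as JSON. carry_out: Moves the arm, as the interface text tells. Its arguments: {"type":"object","properties":{"motion":{"type":"string"},"newtons":{"type":"number"}},"required":["motion"]}

```bash
ls; mkdir -p pics; python3 - <<'E'
from bench import r, grab_frame, camera_params
import cv2
print(r.get_obs())
for n in ["scene","top","wrist"]:
    print(n,camera_params(n))
    cv2.imwrite(f"pics/{n}0.png",grab_frame(n)[:,:,::-1])
E
```

```text
pics
{'clock': 0.0, 'joints': array([ 1.03288251,  0.47780174,  0.02237125,  1.55645445, -0.01149923,
        1.1093216 , -0.0831051 ]), 'qvel': array([-1.53749136e-04, -1.51736483e-03, -2.32064174e-03, -1.58668771e-03,
       -3.55658762e-04, -1.44277888e-04, -3.79797665e-05]), 'tau': array([-1.75376795e-04, -5.96443856e+01,  1.60773341e+00, -2.81190741e+01,
        1.24327347e-02,  9.27876681e-03, -6.50831922e-07]), 'tcp_pos': array([ 0.28099088, -0.613073  ,  0.23032398]), 'orientation': array([-3.06759385e+00, -6.69569323e-01,  8.54935331e-04]), 'contact_force': array([ 0.75691501,  0.16241707, -0.30092557]), 'moment': array([ 0.03079488, -0.01194487, -0.03129102]), 'grip_width': 0.08501515483528602}
scene {'fx': 438.85200707351345, 'fy': 438.85200707351345, 'cx': 276.98637738358207, 'cy': 206.52176798392523, 'eye': array([ 0.0334441 , -1.11328672,  0.85847426]), 'attitude': array([-2.08288401,  0.47353249, -0.29736295])}
top {'fx': 411.5882052470149, 'fy': 411.5882052470149, 'cx': 274.9146878956881, 'cy': 209.52265213327743, 'eye': array([0.40151862, 0.04479445, 1.1784949 ]), 'attitude': array([-2.12407487,  2.10385079, -0.21866335])}
wrist {'fx': 332.00882030773863, 'fy': 332.00882030773863, 'cx': 278.2753513514791, 'cy': 211.59294243474812, 'eye': array([ 0.3394453 , -0.58731155,  0.37251326]), 'attitude': array([ 2.45250234, -1.57200811, -0.21108322])}
```

View pics/top0.png

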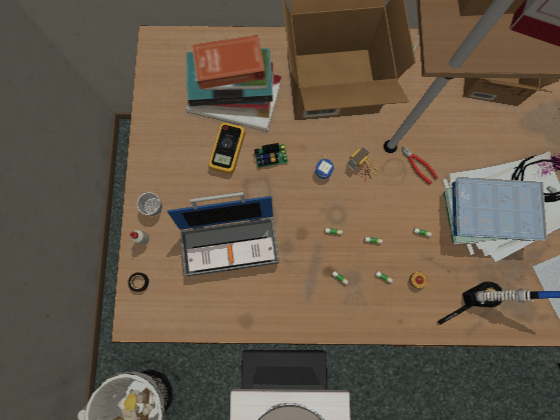

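View pics/scene0.png

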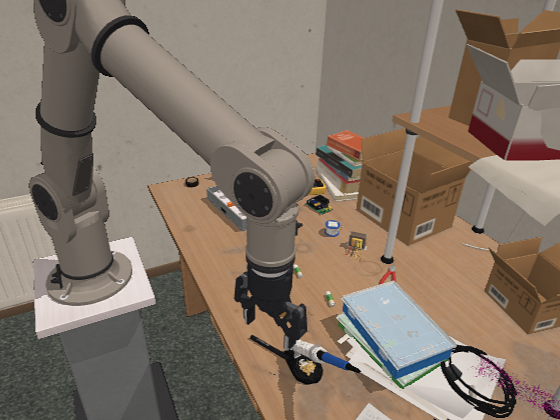

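View pics/wrist0.png

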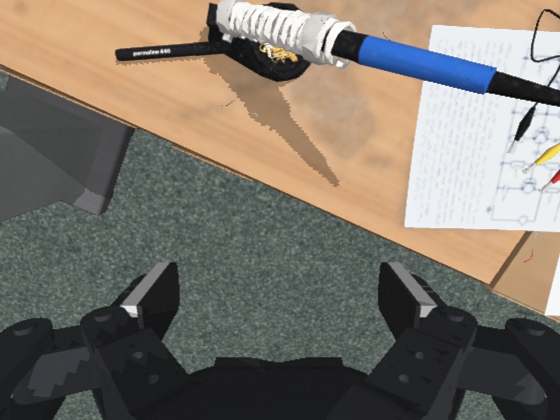

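```bash
cat > h.py <<'E'
import numpy as np, cv2
from scipy.spatial.transform import Rotation as R
from bench import r, grab_frame, camera_params
def ray(p,u,v):
    d=np.array([(u-p['cx'])/p['fx'],(v-p['cy'])/p['fy'],1.])
    return np.array(p['eye']),R.from_rotvec(p['attitude']).as_matrix()@d
def onz(p,u,v,z):
    e,d=ray(p,u,v); return e+d*(z-e[2])/d[2]
def proj(p,X):
    c=R.from_rotvec(p['attitude']).as_matrix().T@(np.asarray(X)-p['eye'])
    return np.array([p['cx']+p['fx']*c[0]/c[2],p['cy']+p['fy']*c[1]/c[2]])
def snap(n,name=None,crop=None,k=1):
    p=camera_params(n); im=grab_frame(n)[:,:,::-1].copy()
    if name:
        o=im if crop is None else im[crop[1]:crop[3],crop[0]:crop[2]]
        if k!=1:o=cv2.resize(o,None,fx=k,fy=k,interpolation=cv2.INTER_CUBIC)
        cv2.imwrite(f"pics/{name}.png",o)
    return p,im
def state():
    o=r.get_obs(); M=R.from_rotvec(o['orientation']).as_matrix()
    print('t',round(o['clock'],2),'tcp',np.round(o['tcp_pos']*1000,1),'yawx',round(np.degrees(np.arctan2(M[1,0],M[0,0])),1),'tilt',np.round(np.degrees(np.arccos(-M[2,2])),2),'F',np.round(o['contact_force'],1),'w',round(o['grip_width']*1000,1),'j',np.round(o['joints'],2))
    return o,M
def totool(dx,dy,dz,M=None):
    if M is None: M=R.from_rotvec(r.get_obs()['orientation']).as_matrix()
    return M.T@np.array([dx,dy,dz])
def blobs(mask,amin=15):
    n,l,s,c=cv2.connectedComponentsWithStats(mask.astype(np.uint8))
    return [(c[i],s[i,4],l==i) for i in range(1,n) if s[i,4]>=amin]
def pca(m):
    ys,xs=np.nonzero(m); P=np.stack([xs,ys],1).astype(float); c=P.mean(0)
    w,V=np.linalg.eigh(np.cov((P-c).T)); return c,V[:,1],np.sqrt(w)
E
python3 - <<'E'
from h import *
o,M=state(); print(M.round(3))
p=camera_params('top'); im=cv2.imread('pics/top0.png')
o=im[190:285,160:290]; cv2.imwrite('pics/topbox.png',cv2.resize(o,None,fx=6,fy=6,interpolation=cv2.INTER_CUBIC))
o=im[210:300,310:440]; cv2.imwrite('pics/topcells.png',cv2.resize(o,None,fx=6,fy=6,interpolation=cv2.INTER_CUBIC))
h=cv2.cvtColor(im,cv2.COLOR_BGR2HSV)
g=(h[...,0]>45)&(h[...,0]<80)&(h[...,1]>90)&(h[...,2]>60)
wh=(h[...,1]<60)&(h[...,2]>170)
m=np.zeros(g.shape,np.uint8); m[215:295,310:445]=(g|wh)[215:295,310:445]
for c,a,l in blobs(m,10):
    cc,d,w=pca(l); X=onz(p,*c,0.008); D=onz(p,*(cc+d*5),0.008)-X
    print('cell',c.round(1),a,w.round(1),X.round(3),'ang',round(np.degrees(np.arctan2(D[1],D[0])),1))
E
```

```text
t 0.15 tcp [ 281.1 -613.2  230.6] yawx 24.6 tilt 0.08 F [-0.   0.9 -0.2] w 85.7 j [ 1.03  0.48  0.02  1.56 -0.01  1.11 -0.08]
[[ 0.909  0.417 -0.001]
 [ 0.417 -0.909  0.001]
 [-0.    -0.001 -1.   ]]
cell [331.8 230.7] 43 [1.3 3.2] [ 0.584 -0.119  0.008] ang 82.1
cell [420.8 231.5] 40 [1.2 3. ] [ 0.584 -0.375  0.008] ang 69.7
cell [371.9 239.7] 42 [1.3 3.1] [ 0.559 -0.234  0.008] ang 81.0
cell [338.3 276.2] 44 [1.3 3.2] [ 0.455 -0.135  0.008] ang 53.0
cell [382.4 275.9] 42 [1.2 3.2] [ 0.457 -0.259  0.008] ang 60.0
```

```bash
ls pics
```

```text
scene0.png
top0.png
topbox.png
topcells.png
wrist0.png
```

View pics/topbox.png

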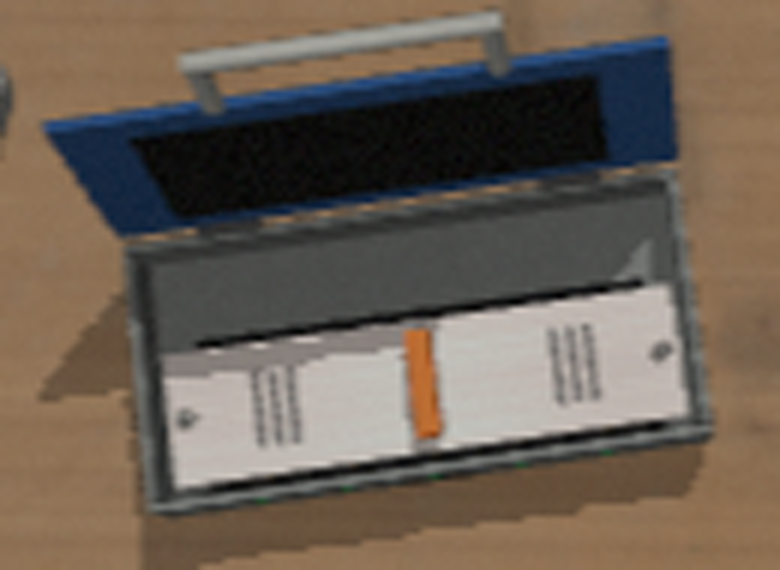

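View pics/topcells.png

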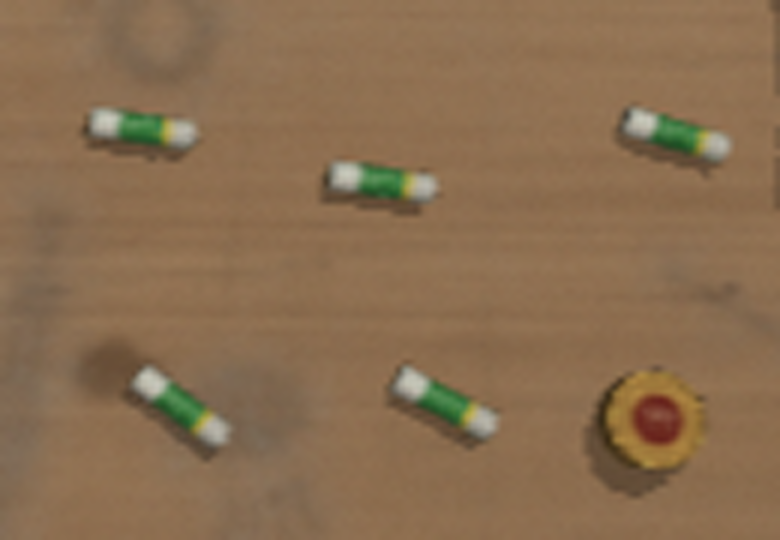

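The top view shows the box at the left (crop corners (125,245), (680,175), (710,430), (155,510)), with the plate in it and its orange handle at crop (423,383). The five cells are at the right, and the plate holes are at (187,420) and (662,350).

```bash
python3 - <<'E'
from h import *
p=camera_params('top')
f=lambda u,v,z:onz(p,160+(u+.5)/6-.5,190+(v+.5)/6-.5,z)
L=f(187,420,.028);Rr=f(662,350,.028);G=f(423,383,.041)
print(L,Rr,(L+Rr)/2,'grip',G)
d=L-Rr; print(np.linalg.norm(d),'yaw of box (y axis) deg',np.degrees(np.arctan2(-d[0],d[1])))
for c in [(125,245),(680,175),(710,435),(155,510)]: print(f(*c,.046))
print('bar',f(180,65,.22),f(500,20,.22))
o=camera_params('wrist'); a,M=state()
e=M.T@(o['eye']-a['tcp_pos']); print('wrist eye in tool',e, (M.T@R.from_rotvec(o['attitude']).as_matrix()).round(3))
E
```

```text
[0.49609518 0.27748951 0.028     ] [0.53074184 0.05753668 0.028     ] [0.51341851 0.1675131  0.028     ] grip [0.51301383 0.16718099 0.041     ]
0.2226648557527049 yaw of box (y axis) deg 8.951597737943812
[0.57507008 0.30667256 0.046     ]
[0.6105417  0.04991211 0.046     ]
[0.49007268 0.03497784 0.046     ]
[0.45385525 0.28627651 0.046     ]
bar [0.62100265 0.24861367 0.22      ] [0.64070886 0.12172089 0.22      ]
t 0.15 tcp [ 281.1 -613.2  230.6] yawx 24.6 tilt 0.08 F [-0.   0.9 -0.2] w 85.7 j [ 1.03  0.48  0.02  1.56 -0.01  1.11 -0.08]
wrist eye in tool [ 0.0638332   0.00064647 -0.14209517] [[ 0.001 -0.965 -0.261]
 [ 1.     0.001 -0.   ]
 [ 0.    -0.261  0.965]]
```

```bash
cat >> h.py <<'E'
def plan(target_mm,yaw_deg,g,n=8,via_turn=True):
    """rows from the present pose to the target (tool down), yaw change even over n rows; shift along axes at row start"""
    o=r.get_obs(); M=R.from_rotvec(o['orientation']).as_matrix()
    y0=np.degrees(np.arctan2(M[1,0],M[0,0])); P=o['tcp_pos']*1000
    dy=(yaw_deg-y0)
    if via_turn: dy=(dy+180)%360-180
    st=(np.asarray(target_mm)-P)/n
    rows=[]
    for i in range(n):
        a=np.radians(y0+dy*i/n); 
        rows.append((g,st[0]*np.cos(a)+st[1]*np.sin(a), st[0]*np.sin(a)-st[1]*np.cos(a), -st[2], -np.radians(dy/n)))
    print('dyaw',round(dy,1),'step',np.round(np.linalg.norm(st),1),'deg/row',round(dy/n,2))
    for k in range(0,n,8): print('; '.join(f"{a:g} {b:.1f} {c:.1f} {d:.1f} {e:.3f}" for a,b,c,d,e in rows[k:k+8]))
E
python3 - <<'E'
from h import *
plan([440,-300,300],24.6+82,0)
E
```

```text
dyaw 82.0 step 44.8 deg/row 10.25
0 34.4 -27.3 -8.7 -0.179; 0 38.7 -20.8 -8.7 -0.179; 0 41.8 -13.5 -8.7 -0.179; 0 43.5 -5.9 -8.7 -0.179; 0 43.9 1.9 -8.7 -0.179; 0 42.8 9.7 -8.7 -0.179; 0 40.4 17.2 -8.7 -0.179; 0 36.7 24.1 -8.7 -0.179
```

carry_out(motion="0 34.4 -27.3 -8.7 -0.179; 0 38.7 -20.8 -8.7 -0.179; 0 41.8 -13.5 -8.7 -0.179; 0 43.5 -5.9 -8.7 -0.179; 0 43.9 1.9 -8.7 -0.179; 0 42.8 9.7 -8.7 -0.179; 0 40.4 17.2 -8.7 -0.179; 0 36.7 24.1 -8.7 -0.179", newtons=40)

```text
clock: 1.15
tcp_pos: [0.4405, -0.2989, 0.301]
orientation: [-1.868, -2.525, 0.0]
contact_force: [-0.6, 0.4, -0.6]
grip_width: 0.0856
```

```bash
python3 - <<'E'
from h import *
state()
plan([500,165,220],188.9,0,12)
plan([490,163,200],188.9,0,16)
E
```

```text
t 1.15 tcp [ 440.5 -298.9  301. ] yawx 107.0 tilt 0.02 F [-0.6  0.4 -0.6] w 85.6 j [ 0.81  0.21 -0.39  1.79  0.08  1.16  0.7 ]
dyaw 81.9 step 39.6 deg/row 6.82
0 35.5 16.1 6.8 -0.119; 0 33.4 20.2 6.8 -0.119; 0 30.7 24.0 6.8 -0.119; 0 27.7 27.5 6.8 -0.119; 0 24.2 30.6 6.8 -0.119; 0 20.4 33.2 6.8 -0.119; 0 16.3 35.4 6.8 -0.119; 0 12.0 37.1 6.8 -0.119
0 7.5 38.2 6.8 -0.119; 0 2.9 38.9 6.8 -0.119; 0 -1.7 38.9 6.8 -0.119; 0 -6.4 38.5 6.8 -0.119
dyaw 81.9 step 29.7 deg/row 5.12
0 26.7 11.4 6.3 -0.089; 0 25.6 13.7 6.3 -0.089; 0 24.2 16.0 6.3 -0.089; 0 22.7 18.1 6.3 -0.089; 0 21.0 20.0 6.3 -0.089; 0 19.2 21.8 6.3 -0.089; 0 17.1 23.4 6.3 -0.089; 0 15.0 24.9 6.3 -0.089
0 12.7 26.1 6.3 -0.089; 0 10.3 27.1 6.3 -0.089; 0 7.9 28.0 6.3 -0.089; 0 5.3 28.5 6.3 -0.089; 0 2.8 28.9 6.3 -0.089; 0 0.2 29.0 6.3 -0.089; 0 -2.4 28.9 6.3 -0.089; 0 -5.0 28.6 6.3 -0.089
```

carry_out(motion="0 26.7 11.4 6.3 -0.089; 0 25.6 13.7 6.3 -0.089; 0 24.2 16.0 6.3 -0.089; 0 22.7 18.1 6.3 -0.089; 0 21.0 20.0 6.3 -0.089; 0 19.2 21.8 6.3 -0.089; 0 17.1 23.4 6.3 -0.089; 0 15.0 24.9 6.3 -0.089")

```text
clock: 2.15
tcp_pos: [0.4668, -0.0676, 0.2501]
orientation: [0.871, 3.018, 0.0]
contact_force: [0.1, 0.9, 0.4]
grip_width: 0.0854
```

carry_out(motion="0 12.7 26.1 6.3 -0.089; 0 10.3 27.1 6.3 -0.089; 0 7.9 28.0 6.3 -0.089; 0 5.3 28.5 6.3 -0.089; 0 2.8 28.9 6.3 -0.089; 0 0.2 29.0 6.3 -0.089; 0 -2.4 28.9 6.3 -0.089; 0 -5.0 28.6 6.3 -0.089")

```text
clock: 3.15
tcp_pos: [0.4933, 0.163, 0.1996]
orientation: [0.235, -3.133, -0.001]
contact_force: [0.6, 0.0, 1.1]
grip_width: 0.0855
```

```bash
python3 - <<'E'
from h import *
state()
snap('wrist','w1')
E
```

```text
t 3.15 tcp [493.3 163.  199.6] yawx -171.4 tilt 0.02 F [0.6 0.  1.1] w 85.5 j [ 0.24  0.37 -0.83  1.92  0.32  0.99  0.99]
```

View pics/w1.png

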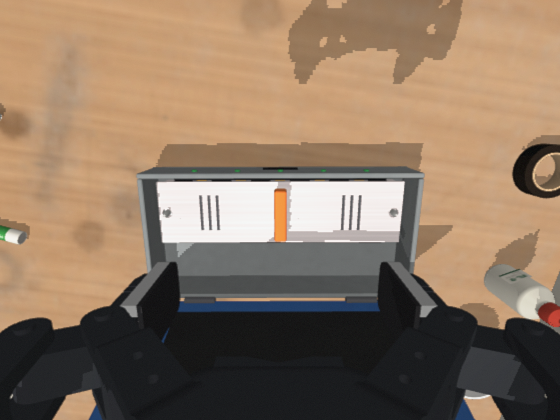

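The wrist view shows the box square to the tool, with the handle at about (280,215) and the pins in their holes at (166,213) and (394,213).

```bash
python3 - <<'E'
from h import *
im=cv2.imread('pics/w1.png'); p=camera_params('wrist')
h=cv2.cvtColor(im,cv2.COLOR_BGR2HSV)
m=(h[...,0]>5)&(h[...,0]<18)&(h[...,1]>150)&(h[...,2]>120)
m[:180]=0;m[250:]=0;m[:,:260]=0;m[:,300:]=0
b=max(blobs(m),key=lambda t:t[1]); ys,xs=np.nonzero(b[2]); print(xs.min(),xs.max(),ys.min(),ys.max())
c,d,w=pca(b[2]); print(c,d)
G=onz(p,*c,.041);G2=onz(p,*(c+d*20),.041)-G
print('handle top',G.round(4),np.degrees(np.arctan2(G2[1],G2[0])))
# box front outer edge corners/ pins
o=im[175:255,130:430]; cv2.imwrite('pics/w1c.png',cv2.resize(o,None,fx=2.6,fy=2.6,interpolation=cv2.INTER_CUBIC))
for u,v in [(166.5,212.5),(393.5,212.5)]: print(onz(p,u,v,.03).round(4))
E
```

```text
275 285 189 240
[280.00702988 214.6344464 ] [-8.45825069e-04  9.99999642e-01]
handle top [0.509  0.1712 0.041 ] 9.09892101584723
[0.5272 0.0626 0.03  ]
[0.4926 0.2807 0.03  ]
```

View pics/w1c.png

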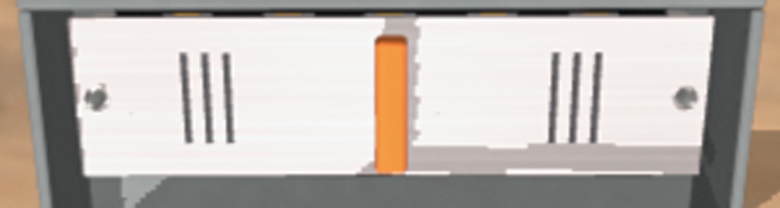

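```bash
python3 - <<'E'
from h import *
plan([510,170.8,80],189.0,0,8)
E
```

```text
dyaw -0.0 step 15.1 deg/row -0.0
0 -2.2 0.1 14.9 0.000; 0 -2.2 0.1 14.9 0.000; 0 -2.2 0.1 14.9 0.000; 0 -2.2 0.1 14.9 0.000; 0 -2.2 0.1 14.9 0.000; 0 -2.2 0.1 14.9 0.000; 0 -2.2 0.1 14.9 0.000; 0 -2.2 0.1 14.9 0.000
```

carry_out(motion="0 -2.2 0.1 15 0; 0 -2.2 0.1 15 0; 0 -2.2 0.1 15 0; 0 -2.2 0.1 15 0; 0 -2.2 0.1 15 0; 0 -2.2 0.1 15 0; 0 -2.2 0.1 15 0; 0 -2.2 0.1 15 0")

```text
clock: 4.2
tcp_pos: [0.5109, 0.1644, 0.0791]
orientation: [-0.226, 3.133, 0.0]
contact_force: [0.5, -0.2, -0.3]
grip_width: 0.0853
```

```bash
python3 - <<'E'
from h import *
state()
snap('wrist','w2')
state()
E
```

```text
t 4.2 tcp [510.9 164.4  79.1] yawx -171.7 tilt 0.01 F [ 0.5 -0.2 -0.3] w 85.3 j [ 0.13  0.56 -0.72  1.97  0.51  0.8   0.84]
t 4.25 tcp [510.1 163.9  77.5] yawx -171.7 tilt 0.13 F [ 0.3 -0.7 -1.2] w 85.6 j [ 0.13  0.56 -0.71  1.97  0.51  0.8   0.84]
```

View pics/w2.png

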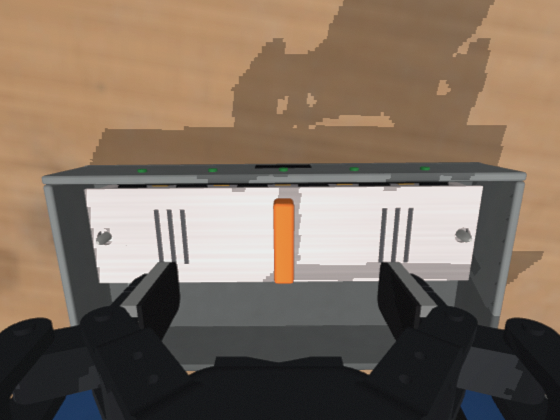

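```bash
cat >> h.py <<'E'
def handle(p,im,z=.041):
    h=cv2.cvtColor(im,cv2.COLOR_BGR2HSV)
    m=(h[...,0]>5)&(h[...,0]<18)&(h[...,1]>150)&(h[...,2]>120)
    b=max(blobs(m),key=lambda t:t[1]); ys,xs=np.nonzero(b[2]); print('px',xs.min(),xs.max(),ys.min(),ys.max())
    c,d,w=pca(b[2]); G=onz(p,*c,z);G2=onz(p,*(c+d*20),z)-G
    print('handle',(G*1000).round(1),'yaw',np.degrees(np.arctan2(G2[1],G2[0])).round(2),'centre px',c)
    return G
E
python3 - <<'E'
from h import *
p,im=snap('wrist','w3')
handle(p,im)
for u,v in [(104,237.5),(463,235.5)]: print(onz(p,u,v,.028).round(4))
state()
E
```

```text
px 274 293 201 285
handle [508.9 165.9  41. ] yaw 8.74 centre px [283.92981366 243.10496894]
[0.5259 0.0576 0.028 ]
[0.493  0.2741 0.028 ]
t 4.3 tcp [509.9 163.9  78.3] yawx -171.7 tilt 0.15 F [ 0.4  0.1 -0.4] w 85.2 j [ 0.13  0.56 -0.71  1.97  0.5   0.8   0.84]
```

carry_out(motion="0.3 0.3 1 10 -0.007; 0.5 0.4 1.1 10 0; 0.5 0 0 10 0; 0.5 0 0 10 0; 0.5 0 0 6 0; 0.5 0 0 3 0; 0.5 0 0 0 0; 0.5 0 0 0 0", newtons=40)

```text
clock: 5.3
tcp_pos: [0.5099, 0.1664, 0.0314]
orientation: [-0.237, 3.132, 0.0]
contact_force: [0.2, 0.2, 0.3]
grip_width: 0.0428
```

```bash
python3 - <<'E'
from h import *
state()
p,im=snap('wrist','w4'); handle(p,im)
E
```

```text
t 5.3 tcp [509.9 166.4  31.4] yawx -171.3 tilt 0.03 F [0.2 0.2 0.3] w 42.8 j [ 0.08  0.62 -0.66  2.    0.58  0.71  0.78]
px 267 293 223 332
handle [507.7 165.8  41. ] yaw 8.63 centre px [280.09575234 277.15730742]
```

View pics/w4.png

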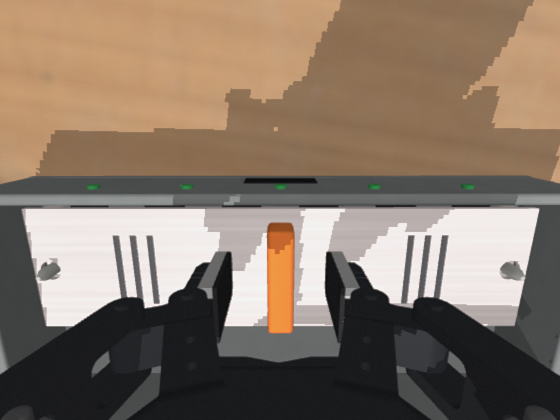

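The handle is centred at (280,277), between the half-open fingers (tips at columns 215–345). I'll close on it.

carry_out(motion="0.5 0 0 3 0; 1 0 0 0 0; 1 0 0 0 0; 1 0 0 0 0; 1 0 0 0 0; 1 0 0 0 0; 1 0 0 0 0; 1 0 0 0 0", newtons=60)

```text
clock: 6.35
tcp_pos: [0.5098, 0.1664, 0.0283]
orientation: [-0.237, 3.132, -0.0]
contact_force: [-0.2, -0.3, 5.3]
grip_width: 0.0103
```

```bash
python3 - <<'E'
from h import *
state()
E
```

```text
t 6.35 tcp [509.8 166.4  28.3] yawx -171.3 tilt 0.01 F [-0.2 -0.3  5.3] w 10.3 j [ 0.08  0.63 -0.66  2.    0.59  0.71  0.78]
```

carry_out(motion="1 0 0 -3 0; 1 0 0 -5 0; 1 0 0 -10 0; 1 0 0 -14 0; 1 0 0 -14 0; 1 0 0 -14 0; 1 0 0 -12 0; 1 0 0 0 0")

```text
clock: 7.35
tcp_pos: [0.5104, 0.1666, 0.1013]
orientation: [-0.237, 3.131, 0.001]
contact_force: [-0.3, 0.4, -1.4]
grip_width: 0.01
```

```bash
python3 - <<'E'
from h import *
state()
snap('wrist','w5')
plan([520,-130,110],184,1,8)
E
```

```text
t 7.35 tcp [510.4 166.6 101.3] yawx -171.3 tilt 0.12 F [-0.3  0.4 -1.4] w 10.0 j [ 0.15  0.52 -0.74  1.96  0.47  0.83  0.87]
dyaw -4.6 step 37.1 deg/row -0.58
1 4.3 -36.8 -1.2 0.010; 1 4.0 -36.8 -1.2 0.010; 1 3.6 -36.9 -1.2 0.010; 1 3.2 -36.9 -1.2 0.010; 1 2.8 -36.9 -1.2 0.010; 1 2.5 -37.0 -1.2 0.010; 1 2.1 -37.0 -1.2 0.010; 1 1.7 -37.0 -1.2 0.010
```

View pics/w5.png

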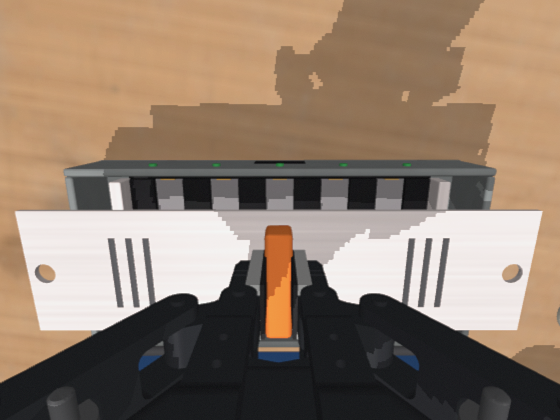

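The plate is held level in the jaws, with its holes at (45,273) and (512,273).

carry_out(motion="1 2 -20 -1 0.01; 1 4 -37 -1.2 0.01; 1 3.6 -37 -1.2 0.01; 1 3.2 -37 -1.2 0.01; 1 2.8 -37 -1.2 0.01; 1 2.5 -37 -1.2 0.01; 1 2 -37 -1.2 0.01; 1 1.7 -37 -1.2 0.01")

```text
clock: 8.4
tcp_pos: [0.5193, -0.1146, 0.1089]
orientation: [0.111, -3.139, -0.001]
contact_force: [0.3, 0.5, -2.3]
grip_width: 0.0099
```

```bash
python3 - <<'E'
from h import *
state()
plan([675,-210,60],180,1,8)
E
```

```text
t 8.4 tcp [ 519.3 -114.6  108.9] yawx -175.9 tilt 0.06 F [ 0.3  0.5 -2.3] w 9.9 j [ 0.65  0.49 -0.7   1.97  0.42  0.83  1.36]
dyaw -4.1 step 23.6 deg/row -0.51
1 -18.6 -13.3 6.1 0.009; 1 -18.7 -13.1 6.1 0.009; 1 -18.8 -12.9 6.1 0.009; 1 -18.9 -12.8 6.1 0.009; 1 -19.0 -12.6 6.1 0.009; 1 -19.1 -12.4 6.1 0.009; 1 -19.2 -12.3 6.1 0.009; 1 -19.4 -12.1 6.1 0.009
```

carry_out(motion="1 -21.5 -15.2 6 0.01; 1 -21.5 -15 6 0.01; 1 -21.5 -14.8 6 0.01; 1 -21.5 -14.6 6 0.01; 1 -21.5 -14.4 6 0.01; 1 -21.5 -14.2 6 0.01; 1 -21.5 -14 6 0.01; 1 0 0 0 0")

```text
clock: 9.4
tcp_pos: [0.6745, -0.2105, 0.0656]
orientation: [-0.001, -3.14, -0.0]
contact_force: [-0.9, 0.4, -1.4]
grip_width: 0.0101
```

```bash
python3 - <<'E'
from h import *
state()
snap('wrist','w6');snap('top','t6',(290,150,450,300),4)
state()
E
```

```text
t 9.4 tcp [ 674.5 -210.5   65.6] yawx 180.0 tilt 0.09 F [-0.9  0.4 -1.4] w 10.1 j [ 0.6   0.77 -0.59  1.56  0.49  0.96  1.42]
t 9.5 tcp [ 673.6 -208.7   66.5] yawx -179.9 tilt 0.12 F [-0.5  0.3 -1.2] w 10.1 j [ 0.6   0.77 -0.59  1.56  0.49  0.96  1.42]
```

View pics/w6.png

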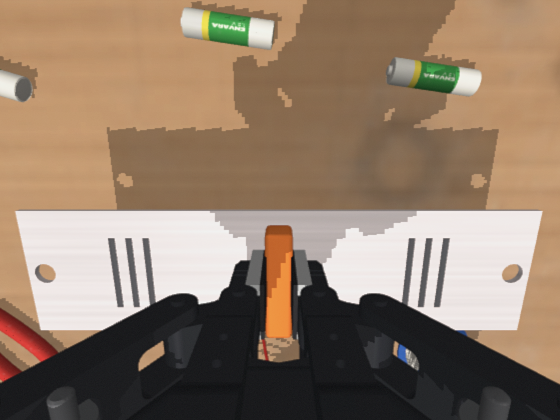

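View pics/t6.png

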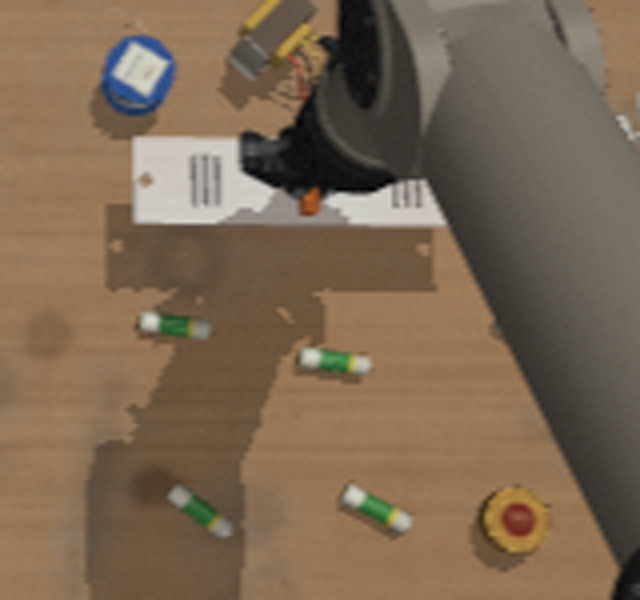

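```bash
python3 - <<'E'
from h import *
p=camera_params('top')
for n,u,v,z in [('pl',435,183,.01),('pl',404,150,.01),('chip',350,170,.02),('reel',325,180,.03),('cellc',334,232,.014),('reel near',324,178,0)]: print(n,onz(p,u,v,z).round(3))
E
```

```text
pl [ 0.729 -0.426  0.01 ]
pl [ 0.83 -0.34  0.01]
chip [ 0.763 -0.175  0.02 ]
reel [ 0.729 -0.1    0.03 ]
cellc [ 0.58  -0.125  0.014]
reel near [ 0.744 -0.1    0.   ]
```

carry_out(motion="1 0 0 12 0; 1 0 0 14 0; 1 0 0 12 0; 1 0 0 9 0; 1 0 0 6 0; 1 0 0 4 0; 1 0 0 2 0; 1 0 0 0 0")

```text
clock: 10.5
tcp_pos: [0.6746, -0.2093, 0.0087]
orientation: [-0.002, 3.141, -0.0]
contact_force: [0.4, -0.0, -1.3]
grip_width: 0.0101
```

```bash
python3 - <<'E'
from h import *
state()
E
```

```text
t 10.5 tcp [ 674.6 -209.3    8.7] yawx -179.9 tilt 0.02 F [ 0.4 -0.  -1.3] w 10.1 j [ 0.58  0.84 -0.56  1.58  0.54  0.88  1.39]
```

carry_out(motion="1 0 0 1.2 0; 1 0 0 1.2 0; 1 0 0 0 0; 0.5 0 0 0 0; 0.5 0 0 0 0; 0.5 0 0 0 0; 0.5 0 0 -10 0; 0.5 0 0 -20 0")

```text
clock: 11.5
tcp_pos: [0.674, -0.2092, 0.0365]
orientation: [0.002, -3.14, -0.001]
contact_force: [-0.3, 0.2, -0.3]
grip_width: 0.0426
```

```bash
python3 - <<'E'
from h import *
state()
plan([560,-235,150],81,0.5,8)
plan([530,-235,220],81,0.5,16)
E
```

```text
t 11.5 tcp [ 674.  -209.2   36.5] yawx -179.9 tilt 0.08 F [-0.3  0.2 -0.3] w 42.6 j [ 0.59  0.81 -0.57  1.57  0.51  0.92  1.41]
dyaw -99.1 step 20.4 deg/row -12.38
0.5 14.2 -3.2 -14.2 0.216; 0.5 13.2 -6.2 -14.2 0.216; 0.5 11.6 -8.9 -14.2 0.216; 0.5 9.4 -11.2 -14.2 0.216; 0.5 6.8 -12.9 -14.2 0.216; 0.5 3.9 -14.1 -14.2 0.216; 0.5 0.8 -14.6 -14.2 0.216; 0.5 -2.4 -14.4 -14.2 0.216
dyaw -99.1 step 14.7 deg/row -6.19
0.5 9.0 -1.6 -11.5 0.108; 0.5 8.8 -2.6 -11.5 0.108; 0.5 8.4 -3.5 -11.5 0.108; 0.5 8.0 -4.4 -11.5 0.108; 0.5 7.5 -5.2 -11.5 0.108; 0.5 6.9 -6.0 -11.5 0.108; 0.5 6.2 -6.7 -11.5 0.108; 0.5 5.4 -7.3 -11.5 0.108
0.5 4.6 -7.9 -11.5 0.108; 0.5 3.7 -8.3 -11.5 0.108; 0.5 2.8 -8.7 -11.5 0.108; 0.5 1.9 -8.9 -11.5 0.108; 0.5 0.9 -9.1 -11.5 0.108; 0.5 -0.1 -9.1 -11.5 0.108; 0.5 -1.1 -9.1 -11.5 0.108; 0.5 -2.1 -8.9 -11.5 0.108
```

carry_out(motion="0.5 0 0 -16 0.18; 0.5 8 -4 -16 0.18; 0.5 12 -9 -14.2 0.18; 0.5 11 -11.2 -14.2 0.18; 0.5 9 -12.9 -14.2 0.18; 0.5 6 -14.1 -14.2 0.18; 0.5 3 -14.6 -14.2 0.18; 0.5 0 -14.4 -14.2 0.18")

```text
clock: 12.5
tcp_pos: [0.5784, -0.2363, 0.1556]
orientation: [2.075, 2.356, 0.002]
contact_force: [-0.3, -0.1, -0.3]
grip_width: 0.0428
```

```bash
python3 - <<'E'
from h import *
state()
plan([520,-225,190],81,0.5,8)
E
```

```text
t 12.5 tcp [ 578.4 -236.3  155.6] yawx 97.3 tilt 0.13 F [-0.3 -0.1 -0.3] w 42.8 j [ 0.52  0.49 -0.3   1.74  0.18  0.94  0.27]
dyaw -16.3 step 8.6 deg/row -2.03
0.5 2.3 -7.1 -4.3 0.035; 0.5 2.1 -7.1 -4.3 0.035; 0.5 1.8 -7.2 -4.3 0.035; 0.5 1.6 -7.3 -4.3 0.035; 0.5 1.3 -7.3 -4.3 0.035; 0.5 1.0 -7.4 -4.3 0.035; 0.5 0.8 -7.4 -4.3 0.035; 0.5 0.5 -7.4 -4.3 0.035
```

carry_out(motion="0.5 3 -9 -6 0.05; 0.5 3 -9 -6 0.05; 0.5 2 -9 -6 0.05; 0.5 2 -9 -6 0.05; 0.5 1.5 -9 -6 0.04; 0.5 1 -8 -4 0.04; 0.5 0 -4 0 0; 0.5 0 0 0 0")

```text
clock: 13.5
tcp_pos: [0.5207, -0.224, 0.1873]
orientation: [-2.379, -2.052, 0.0]
contact_force: [-0.4, -1.7, -0.2]
grip_width: 0.0429
```

```bash
cat >> h.py <<'E'
def cells(p,im,z=.008,amin=200,kmax=None):
    """cells seen: the white+green+yellow body; axis from the green/yellow/white mask"""
    h=cv2.cvtColor(im,cv2.COLOR_BGR2HSV); H,S,V=[h[...,i].astype(int) for i in range(3)]
    g=(H>45)&(H<85)&(S>90)&(V>40)
    w=(S<45)&(V>120)
    y=(H>=20)&(H<=45)&(S>90)&(V>130)
    out=[]
    for c,a,l in blobs(g,amin//5):
        k=cv2.dilate(l.astype(np.uint8),np.ones((9,9)))
        # grow green along with adjoining white/yellow
        n,lab=cv2.connectedComponents(cv2.morphologyEx(((g|w|y)).astype(np.uint8),cv2.MORPH_CLOSE,np.ones((3,3))))
        ids=np.unique(lab[(l)]); ids=ids[ids>0]; m=np.isin(lab,ids)
        cc,d,sd=pca(m); 
        rect=cv2.minAreaRect(np.argwhere(m)[:,::-1].astype(np.float32))
        X=onz(p,*rect[0],z); D=onz(p,*(cc+d*8),z)-onz(p,*cc,z)
        an=np.degrees(np.arctan2(D[1],D[0]))%180
        out.append((X,an)); print('cell',(X*1000).round(1),'ang',an.round(1),'px',np.round(rect[0],1),'size px',np.round(rect[1],1),'area',m.sum())
    return out
E
python3 - <<'E'
from h import *
state()
p,im=snap('wrist','w7'); cells(p,im)
E
```

```text
t 13.5 tcp [ 520.7 -224.   187.3] yawx 81.5 tilt 0.01 F [-0.4 -1.7 -0.2] w 42.9 j [ 0.51  0.36 -0.26  1.85  0.11  0.95  0.05]
cell [ 582.6 -124.3    8. ] ang 82.9 px [331.5  72. ] size px [60. 15.] area 891
cell [ 450.9 -140.8    8. ] ang 54.1 px [192.2 113.2] size px [16.3 54.4] area 848
cell [ 558.  -239.2    8. ] ang 82.3 px [319. 199.] size px [14. 48.] area 674
cell [ 454.4 -264.1    8. ] ang 59.1 px [221.2 236.9] size px [14.2 46.5] area 543
cell [ 693.1 -456.4    8. ] ang 127.8 px [458. 365.] size px [22.6  9.9] area 175
cell [ 636.5 -469.3    8. ] ang 118.1 px [408.9 380.4] size px [24. 24.] area 370
```

View pics/w7.png

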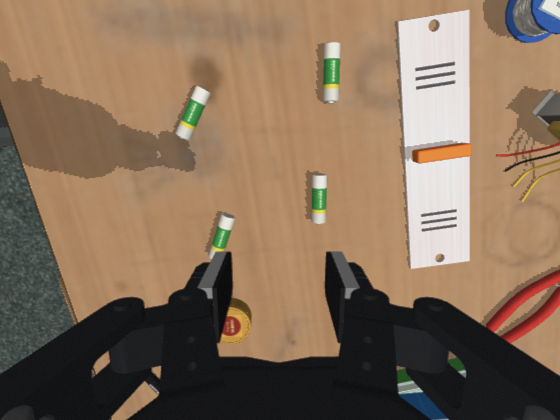

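The wrist view shows five cells-or-less clearly: A (331,72), B (319,199), D (192,113), E (221,237), tin (234,322), and the plate clear at the right. I'll go for B first.

```bash
python3 - <<'E'
from h import *
plan([558,-239.2,60],82.3,0.5,6)
E
```

```text
dyaw 0.8 step 22.2 deg/row 0.13
0.5 -1.6 6.5 21.2 -0.002; 0.5 -1.6 6.5 21.2 -0.002; 0.5 -1.6 6.5 21.2 -0.002; 0.5 -1.6 6.5 21.2 -0.002; 0.5 -1.6 6.5 21.2 -0.002; 0.5 -1.7 6.5 21.2 -0.002
```

carry_out(motion="0.5 -1.6 6.5 21 -0.014; 0.5 -1.6 6.5 21 0; 0.5 -1.6 6.5 21 0; 0.5 -1.6 6.5 21 0; 0.5 -1.6 6.5 21 0; 0.5 -1.7 6.5 21 0; 0.5 0 0 0 0; 0.5 0 0 0 0")

```text
clock: 14.55
tcp_pos: [0.5586, -0.239, 0.0615]
orientation: [2.365, 2.068, 0.0]
contact_force: [-0.2, 0.0, 0.2]
grip_width: 0.0427
```

```bash
python3 - <<'E'
from h import *
state()
p,im=snap('wrist','w8'); cells(p,im)
plan([558,-239.2,6],82.3,0.5,6)
E
```

```text
t 14.55 tcp [ 558.6 -239.    61.5] yawx 82.3 tilt 0.02 F [-0.2  0.   0.2] w 42.7 j [ 0.47  0.58 -0.23  1.84  0.18  0.74  0.01]
cell [ 581.3 -132.6    8. ] ang 82.5 px [296.7  36.4] size px [26.5 73.2] area 1843
cell [ 451.3 -140.6    8. ] ang 51.2 px [65.2 86.6] size px [32.1 91.3] area 2534
cell [ 558.  -238.6    8. ] ang 82.3 px [279.5 229. ] size px [78. 23.] area 1731
cell [ 458.1 -257.2    8. ] ang 57.3 px [129.5 275.9] size px [23.3 56. ] area 992
dyaw -0.0 step 9.3 deg/row -0.0
0.5 -0.0 -0.1 9.3 0.000; 0.5 -0.0 -0.1 9.3 0.000; 0.5 -0.0 -0.1 9.3 0.000; 0.5 -0.0 -0.1 9.3 0.000; 0.5 -0.0 -0.1 9.3 0.000; 0.5 -0.0 -0.1 9.3 0.000
```

View pics/w8.png

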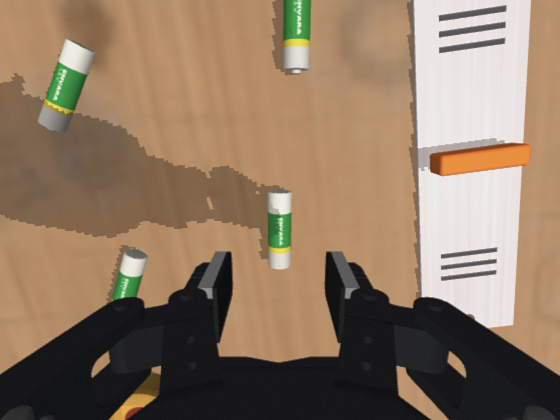

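B is centred between the jaws at (279,229). I'll descend and grip.

carry_out(motion="0.5 0 0 16 0; 0.5 0 0 18 0; 0.5 0 0 14 0; 0.5 0 0 7.5 0; 0.5 0 0 0 0; 1 0 0 0 0; 1 0 0 0 0; 1 0 0 0 0", newtons=40)

```text
clock: 15.6
tcp_pos: [0.5589, -0.2392, 0.0065]
orientation: [2.364, 2.067, 0.001]
contact_force: [0.1, 0.5, 2.4]
grip_width: 0.0092
```

```bash
python3 - <<'E'
from h import *
state()
E
```

```text
t 15.6 tcp [ 558.9 -239.2    6.5] yawx 82.3 tilt 0.08 F [0.1 0.5 2.4] w 9.2 j [ 0.46  0.66 -0.21  1.86  0.21  0.64 -0.01]
```

```bash
cat >> h.py <<'E'
G0=np.array([509.3,166.2]); BY=8.7
def pocket(k):
    a=np.radians(BY); return G0+(k-2)*40*np.array([-np.sin(a),np.cos(a)])
def path(pts,g,turn_rows=None,dxy=(0,0)):
    """pts: list of (x,y,z,yaw,n) targets after the present pose"""
    o=r.get_obs(); M=R.from_rotvec(o['orientation']).as_matrix()
    y=np.degrees(np.arctan2(M[1,0],M[0,0])); P=o['tcp_pos']*1000
    rows=[]
    for x_,y_,z_,yw,n in pts:
        T=np.array([P[0] if x_ is None else x_,P[1] if y_ is None else y_,P[2] if z_ is None else z_])
        dy=0 if yw is None else (yw-y+180)%360-180
        st=(T-P)/n
        if abs(dy/n)>10.6 or np.linalg.norm(st)>62: print('TOO FAST',dy/n,st)
        for i in range(n):
            a=np.radians(y+dy*i/n)
            rows.append((g,st[0]*np.cos(a)+st[1]*np.sin(a), st[0]*np.sin(a)-st[1]*np.cos(a), -st[2], -np.radians(dy/n)))
        P=T;y+=dy
    for k in range(0,len(rows),8): print('; '.join(f"{a:g} {b:.1f} {c:.1f} {d:.1f} {e:.3f}" for a,b,c,d,e in rows[k:k+8]))
E
python3 - <<'E'
from h import *
x,y=pocket(4)
path([(None,None,36,None,1),(None,None,66,None,1),(x,y,100,188.7,12),(None,None,None,None,2)],1)
E
```

```text
1 0.0 0.0 -29.5 -0.000; 1 0.0 0.0 -30.0 -0.000; 1 39.3 -10.5 -2.8 -0.155; 1 40.5 -4.3 -2.8 -0.155; 1 40.6 2.0 -2.8 -0.155; 1 39.9 8.2 -2.8 -0.155; 1 38.1 14.3 -2.8 -0.155; 1 35.5 20.0 -2.8 -0.155
1 32.0 25.2 -2.8 -0.155; 1 27.7 29.8 -2.8 -0.155; 1 22.8 33.7 -2.8 -0.155; 1 17.3 36.8 -2.8 -0.155; 1 11.4 39.1 -2.8 -0.155; 1 5.3 40.4 -2.8 -0.155; 1 -0.0 0.0 -0.0 -0.000; 1 -0.0 0.0 -0.0 -0.000
```

carry_out(motion="1 0 0 -30 0; 1 0 0 -30 0; 1 39 -10.5 -3 -0.155; 1 40.5 -4.3 -3 -0.155; 1 40.6 2 -3 -0.155; 1 40 8.2 -3 -0.155; 1 38 14.3 -3 -0.155; 1 35.5 20 -3 -0.155")

```text
clock: 16.6
tcp_pos: [0.5271, 0.0041, 0.0841]
orientation: [1.18, 2.911, 0.0]
contact_force: [0.2, 0.3, 0.8]
grip_width: 0.0094
```

carry_out(motion="1 32 25.2 -3 -0.155; 1 27.7 29.8 -3 -0.155; 1 22.8 33.7 -3 -0.155; 1 17.3 36.8 -3 -0.155; 1 11.4 39 -3 -0.155; 1 5.3 40.4 -3 -0.155; 1 0 0 0 0; 1 0 0 0 0")

```text
clock: 17.6
tcp_pos: [0.4958, 0.2441, 0.1016]
orientation: [0.241, -3.132, 0.002]
contact_force: [-0.5, -0.4, -0.5]
grip_width: 0.0093
```

```bash
python3 - <<'E'
from h import *
state(); print(pocket(4))
snap('wrist','w9')
x,y=pocket(4)
path([(x,y,11,188.7,6)],1)
E
```

```text
t 17.6 tcp [495.8 244.1 101.6] yawx -171.2 tilt 0.07 F [-0.5 -0.4 -0.5] w 9.3 j [ 0.01  0.55 -0.76  1.92  0.5   0.86  0.72]
[497.19913438 245.27951094]
1 -0.2 0.3 15.1 0.000; 1 -0.2 0.3 15.1 0.000; 1 -0.2 0.3 15.1 0.000; 1 -0.2 0.3 15.1 0.000; 1 -0.2 0.3 15.1 0.000; 1 -0.2 0.3 15.1 0.000
```

View pics/w9.png

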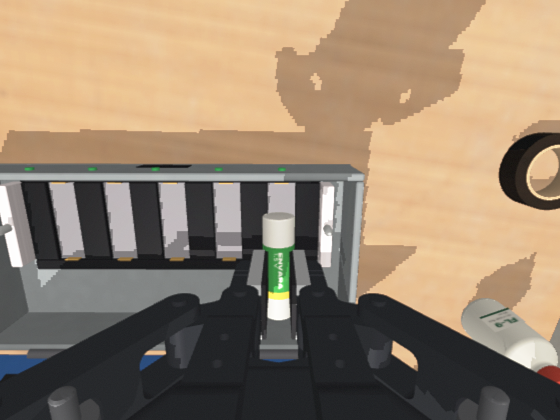

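The cell points along pocket 4, whose floor strip is at (282,200). I'll lower and release it.

carry_out(motion="1 -0.2 0.3 18 0; 1 -0.2 0.3 20 0; 1 -0.2 0.3 20 0; 1 -0.2 0.3 17 0; 1 -0.2 0 10 0; 1 0 0 4.5 0; 1 0 0 0 0; 1 0 0 0 0")

```text
clock: 18.65
tcp_pos: [0.4974, 0.2467, 0.0129]
orientation: [-0.243, 3.131, -0.0]
contact_force: [0.3, -1.5, 4.8]
grip_width: 0.0094
```

```bash
python3 - <<'E'
from h import *
state(); snap('wrist','w10')
E
```

```text
t 18.65 tcp [497.4 246.7  12.9] yawx -171.1 tilt 0.09 F [ 0.3 -1.5  4.8] w 9.4 j [-0.07  0.68 -0.66  1.96  0.63  0.72  0.61]
```

View pics/w10.png

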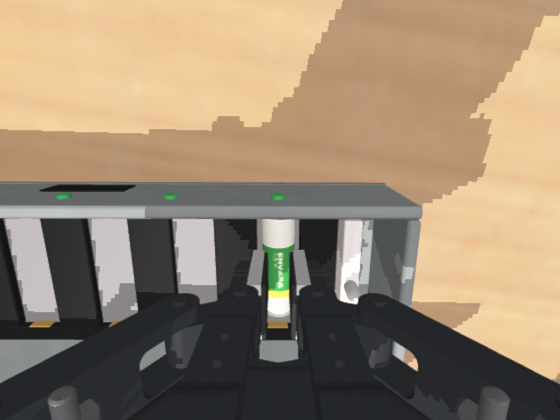

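carry_out(motion="0.78 0 0 0 0; 0.78 0 0 0 0; 0.78 0 0 0 0; 0.78 0 0 -12 0; 0.78 0 0 -20 0; 0.7 0 0 -25 0; 0.6 0 0 -25 0; 0.5 0 0 -20 0")

```text
clock: 19.7
tcp_pos: [0.497, 0.2468, 0.1167]
orientation: [-0.244, 3.13, 0.001]
contact_force: [0.5, 0.0, 0.5]
grip_width: 0.0426
```

```bash
python3 - <<'E'
from h import *
state(); snap('wrist','w11');state()
path([(582,-127,140,82.7,12),(None,None,70,None,3),(None,None,None,None,1)],.5)
E
```

```text
t 19.7 tcp [497.  246.8 116.7] yawx -171.1 tilt 0.12 F [0.5 0.  0.5] w 42.6 j [ 0.02  0.54 -0.77  1.91  0.48  0.89  0.74]
t 19.75 tcp [498.  247.7 118.8] yawx -171.1 tilt 0.29 F [0.9 0.8 2. ] w 43.0 j [ 0.02  0.53 -0.78  1.91  0.48  0.89  0.74]
0.5 -2.1 -31.9 -1.8 0.154; 0.5 -7.0 -31.2 -1.8 0.154; 0.5 -11.7 -29.8 -1.8 0.154; 0.5 -16.1 -27.6 -1.8 0.154; 0.5 -20.2 -24.8 -1.8 0.154; 0.5 -23.8 -21.4 -1.8 0.154; 0.5 -26.8 -17.5 -1.8 0.154; 0.5 -29.2 -13.2 -1.8 0.154
0.5 -30.8 -8.5 -1.8 0.154; 0.5 -31.8 -3.7 -1.8 0.154; 0.5 -32.0 1.2 -1.8 0.154; 0.5 -31.4 6.2 -1.8 0.154; 0.5 0.0 0.0 23.3 -0.000; 0.5 0.0 0.0 23.3 -0.000; 0.5 0.0 0.0 23.3 -0.000; 0.5 0.0 0.0 -0.0 -0.000
```

View pics/w11.png

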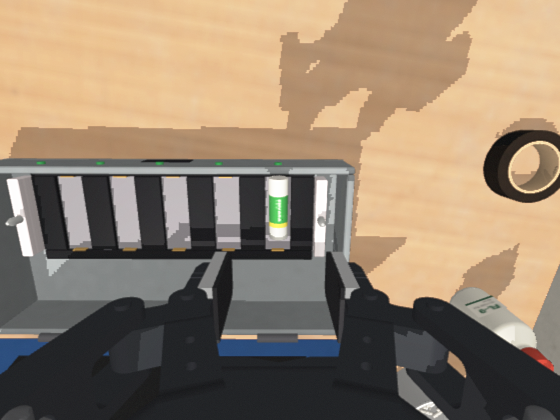

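```bash
cat >> h.py <<'E'
def tobox(X):
    a=np.radians(BY); d=np.asarray(X)[:2]*1000-G0
    return np.array([d[0]*np.cos(a)+d[1]*np.sin(a)-20, -d[0]*np.sin(a)+d[1]*np.cos(a)])
E
python3 - <<'E'
from h import *
im=cv2.imread('pics/w11.png')
cv2.imwrite('pics/w11c.png',cv2.resize(im[150:270,0:360],None,fx=2.2,fy=2.2,interpolation=cv2.INTER_CUBIC))
p=camera_params('wrist')
c=cells(p,im,.014)
for X,a in c: print(tobox(X),a-BY)
# ends along column 279
for v,z in [(178,.018),(178,.011),(237,.011),(237,.004),(248,.004),(177,.004)]: print(v,z,tobox(onz(p,279,v,z)).round(1))
E
```

```text
cell [498.1 246.1  14. ] ang 8.8 px [277.5 212. ] size px [72. 25.] area 1759
[-18.98748405  80.71352699] 0.0627890383299956
178 0.018 [-46.1  81.7]
178 0.011 [-44.9  81.8]
237 0.011 [ 2.5 82. ]
237 0.004 [ 5. 82.]
248 0.004 [14.7 82.1]
177 0.004 [-44.5  81.8]
```

View pics/w11c.png

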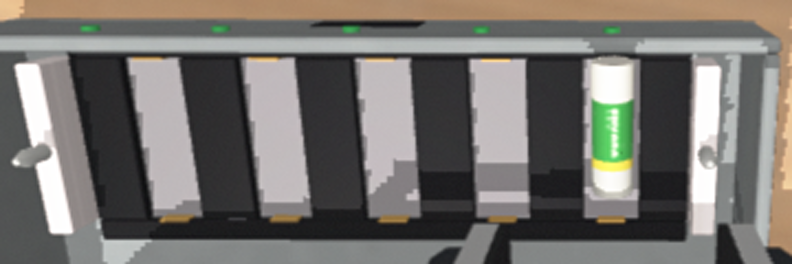

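Cell B lies in pocket 4 at box x≈-21, y≈81, parallel to the pocket. A is next.

carry_out(motion="0.5 -2 -32 -2 0.154; 0.5 -7 -31.2 -2 0.154; 0.5 -11.7 -30 -2 0.154; 0.5 -16 -27.6 -2 0.154; 0.5 -20 -25 -2 0.154; 0.5 -24 -21.4 -2 0.154; 0.5 -27 -17.5 -2 0.154; 0.5 -29 -13 -2 0.154")

```text
clock: 20.75
tcp_pos: [0.5529, -0.0046, 0.1307]
orientation: [1.618, 2.693, 0.0]
contact_force: [0.2, 0.8, 0.1]
grip_width: 0.0427
```

carry_out(motion="0.5 -31 -8.5 -2 0.154; 0.5 -32 -3.7 -2 0.154; 0.5 -32 1 -2 0.154; 0.5 -31.4 6 -2 0.154; 0.5 0 0 23 0; 0.5 0 0 23 0; 0.5 0 0 23 0; 0.5 0 0 0 0")

```text
clock: 21.75
tcp_pos: [0.5797, -0.1284, 0.0679]
orientation: [-2.35, -2.08, 0.003]
contact_force: [0.1, 0.1, 0.2]
grip_width: 0.0423
```

```bash
cat > look.py <<'E'
import sys
from h import *
n=sys.argv[1]; state(); p,im=snap('wrist',n); o,M=state()
c=cells(p,im,.008)
t=o['tcp_pos'][:2]; X,a=min(c,key=lambda q:np.linalg.norm(q[0][:2]-t))
a=a if len(sys.argv)<3 else float(sys.argv[2])
path([(X[0]*1000,X[1]*1000,None,a,1),(None,None,6.2,None,4)],.5)
E
python3 look.py w12
```

```text
t 21.75 tcp [ 579.7 -128.4   67.9] yawx 83.0 tilt 0.21 F [0.1 0.1 0.2] w 42.3 j [ 0.32  0.56 -0.27  1.86  0.21  0.75 -0.19]
t 21.8 tcp [ 580.7 -128.5   69.2] yawx 83.0 tilt 0.08 F [ 1.2  0.  -0. ] w 42.4 j [ 0.32  0.56 -0.27  1.86  0.21  0.75 -0.19]
cell [ 582.5 -125.1    8. ] ang 82.3 px [284.7 220.9] size px [22.5 76.2] area 1634
cell [ 450.3 -142.     8. ] ang 53.0 px [ 89.3 268.1] size px [23.9 69.7] area 1528
cell [ 458.7 -255.7    8. ] ang 39.7 px [140.7 405.8] size px [19.  33.2] area 318
0.5 3.7 1.4 -0.0 0.013; 0.5 0.0 0.0 15.7 -0.000; 0.5 0.0 0.0 15.7 -0.000; 0.5 0.0 0.0 15.7 -0.000; 0.5 0.0 0.0 15.7 -0.000
```

View pics/w12.png

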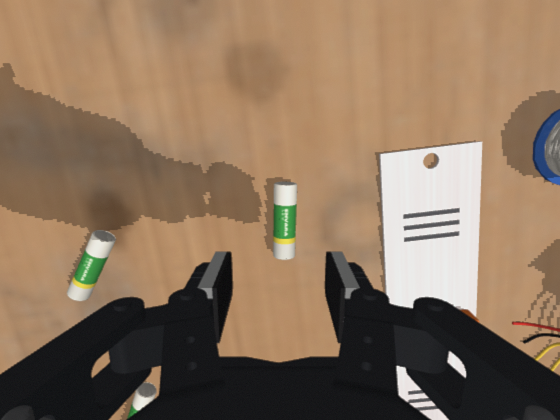

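A is at (285,221), ahead of the jaws; I'll correct by 3.7 and 1.4 mm and grip.

carry_out(motion="0.5 3.7 1.4 10 0.012; 0.5 0 0 18 0; 0.5 0 0 18 0; 0.5 0 0 12 0; 0.5 0 0 5 0; 0.5 0 0 0 0; 1 0 0 0 0; 1 0 0 0 0")

```text
clock: 22.8
tcp_pos: [0.5835, -0.1254, 0.007]
orientation: [2.365, 2.067, 0.001]
contact_force: [0.2, -0.1, 1.0]
grip_width: 0.0091
```

carry_out(motion="1 0 0 0 0; 1 0 0 -20 0; 1 0 0 -30 0; 1 0 0 -15 0; 1 0 0 0 0; 1 0 0 0 0; 1 0 0 0 0; 1 0 0 0 0")

```text
clock: 23.8
tcp_pos: [0.5825, -0.1252, 0.0705]
orientation: [-2.364, -2.067, 0.001]
contact_force: [0.9, 0.2, 0.2]
grip_width: 0.0092
```

```bash
python3 - <<'E'
from h import *
state()
x,y=pocket(3)
path([(x,y,100,188.7,12),(None,None,None,None,1),(None,None,55,None,3)],1)
E
```

```text
t 23.8 tcp [ 582.5 -125.2   70.5] yawx 82.3 tilt 0.08 F [0.9 0.2 0.2] w 9.2 j [ 0.31  0.56 -0.27  1.86  0.21  0.75 -0.2 ]
1 26.4 -10.2 -2.5 -0.155; 1 27.7 -6.0 -2.5 -0.155; 1 28.3 -1.7 -2.5 -0.155; 1 28.2 2.7 -2.5 -0.155; 1 27.5 7.0 -2.5 -0.155; 1 26.1 11.2 -2.5 -0.155; 1 24.0 15.0 -2.5 -0.155; 1 21.4 18.6 -2.5 -0.155
1 18.3 21.6 -2.5 -0.155; 1 14.8 24.2 -2.5 -0.155; 1 10.8 26.2 -2.5 -0.155; 1 6.7 27.6 -2.5 -0.155; 1 -0.0 0.0 -0.0 -0.000; 1 -0.0 0.0 15.0 -0.000; 1 -0.0 0.0 15.0 -0.000; 1 -0.0 0.0 15.0 -0.000
```

carry_out(motion="1 26.4 -10 -2.5 -0.155; 1 27.7 -6 -2.5 -0.155; 1 28.3 -1.7 -2.5 -0.155; 1 28.2 2.7 -2.5 -0.155; 1 27.5 7 -2.5 -0.155; 1 26 11.2 -2.5 -0.155; 1 24 15 -2.5 -0.155; 1 21.4 18.6 -2.5 -0.155")

```text
clock: 24.8
tcp_pos: [0.5299, 0.0959, 0.0911]
orientation: [-0.716, -3.059, 0.0]
contact_force: [0.2, 0.7, 0.3]
grip_width: 0.0093
```

carry_out(motion="1 18.3 21.6 -2.5 -0.155; 1 14.8 24.2 -2.5 -0.155; 1 10.8 26.2 -2.5 -0.155; 1 6.7 27.6 -2.5 -0.155; 1 0 0 0 0; 1 0 0 15 0; 1 0 0 15 0; 1 0 0 0 0")

```text
clock: 25.8
tcp_pos: [0.5025, 0.2038, 0.0692]
orientation: [0.241, -3.129, 0.003]
contact_force: [0.3, -0.1, -0.4]
grip_width: 0.0096
```

```bash
python3 - <<'E'
from h import *
state()
snap('wrist','w13'); x,y=pocket(3)
path([(x,y,None,188.7,1),(None,None,12.5,None,4)],1)
E
```

```text
t 25.8 tcp [502.5 203.8  69.2] yawx -171.2 tilt 0.22 F [ 0.3 -0.1 -0.4] w 9.6 j [ 0.08  0.59 -0.74  1.96  0.55  0.81  0.74]
1 -0.4 1.3 -0.0 0.002; 1 -0.0 0.0 14.4 -0.000; 1 -0.0 0.0 14.4 -0.000; 1 -0.0 0.0 14.4 -0.000; 1 -0.0 0.0 14.4 -0.000
```

View pics/w13.png

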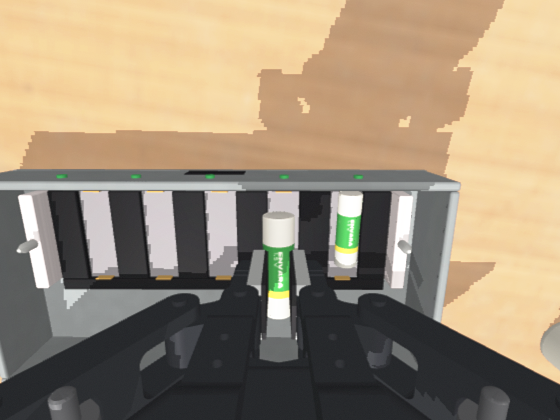

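Cell A hangs over pocket 3, whose floor strip is at (283,205); B is in place at (347,228).

carry_out(motion="1 -0.4 1 12 0; 1 0 0 17 0; 1 0 0 16 0; 1 0 0 9 0; 1 0 0 3 0; 1 0 0 0 0; 0.78 0 0 0 0; 0.78 0 0 0 0")

```text
clock: 26.85
tcp_pos: [0.504, 0.2065, 0.0147]
orientation: [-0.243, 3.132, 0.0]
contact_force: [0.5, -0.6, 0.2]
grip_width: 0.0188
```

carry_out(motion="0.78 0 0 0 0; 0.78 0 0 -10 0; 0.78 0 0 -20 0; 0.7 0 0 -25 0; 0.6 0 0 -25 0; 0.5 0 0 -15 0; 0.5 0 0 -5 0; 0.5 0 0 0 0")

```text
clock: 27.85
tcp_pos: [0.5038, 0.2062, 0.1143]
orientation: [-0.243, 3.132, -0.0]
contact_force: [-0.4, -0.6, -0.8]
grip_width: 0.0426
```

```bash
cat > chk.py <<'E'
import sys
from h import *
state(); p,im=snap('wrist',sys.argv[1])
for X,a in cells(p,im,.014): print('box',tobox(X).round(1),(a-BY).round(1))
E
python3 chk.py w14; python3 - <<'E'
from h import *
path([(450.5,-141.5,140,53,15),(None,None,None,None,1)],.5)
E
```

```text
t 27.85 tcp [503.8 206.2 114.3] yawx -171.1 tilt 0.01 F [-0.4 -0.6 -0.8] w 42.6 j [ 0.11  0.53 -0.79  1.93  0.49  0.88  0.79]
cell [502.8 205.5  14. ] ang 9.0 px [279. 213.] size px [72. 26.] area 1799
cell [534.5 163.1  14. ] ang 102.3 px [218.7 243.8] size px [172.7 404.9] area 20000
box [-20.5  39.9] 0.3
box [ 4.5 -6.9] 93.6
0.5 7.1 -22.3 -1.7 0.158; 0.5 3.5 -23.2 -1.7 0.158; 0.5 -0.2 -23.4 -1.7 0.158; 0.5 -3.9 -23.1 -1.7 0.158; 0.5 -7.5 -22.2 -1.7 0.158; 0.5 -10.9 -20.7 -1.7 0.158; 0.5 -14.0 -18.8 -1.7 0.158; 0.5 -16.8 -16.3 -1.7 0.158
0.5 -19.2 -13.5 -1.7 0.158; 0.5 -21.1 -10.3 -1.7 0.158; 0.5 -22.4 -6.8 -1.7 0.158; 0.5 -23.2 -3.2 -1.7 0.158; 0.5 -23.4 0.5 -1.7 0.158; 0.5 -23.1 4.2 -1.7 0.158; 0.5 -22.1 7.7 -1.7 0.158; 0.5 0.0 0.0 -0.0 -0.000
```

View pics/w14.png

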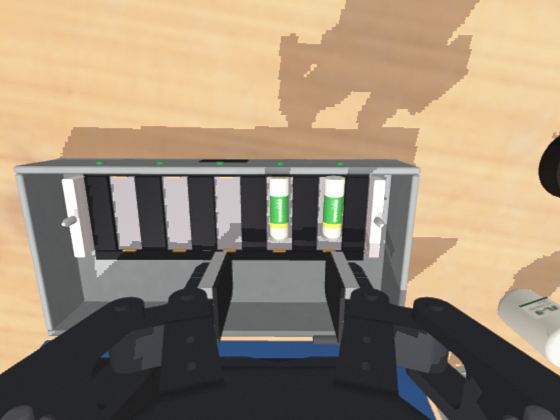

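Both cells are seated at (279,210) and (333,210). D is next.

carry_out(motion="0.5 7 -22.3 0 0.158; 0.5 3.5 -23.2 0 0.158; 0.5 -0.2 -23.4 0 0.158; 0.5 -4 -23 0 0.158; 0.5 -7.5 -22.2 0 0.158; 0.5 -11 -20.7 0 0.158; 0.5 -14 -18.8 0 0.158; 0.5 -16.8 -16.3 3 0.158")

```text
clock: 28.9
tcp_pos: [0.4751, 0.0204, 0.1106]
orientation: [-1.66, -2.666, 0.001]
contact_force: [-0.5, -0.7, 0.1]
grip_width: 0.0427
```

carry_out(motion="0.5 -19.2 -13.5 6 0.158; 0.5 -21 -10.3 6 0.158; 0.5 -22.4 -6.8 6 0.158; 0.5 -23.2 -3.2 6 0.158; 0.5 -23.4 0.5 6 0.158; 0.5 -23 4.2 6 0.158; 0.5 -22 7.7 6 0.158; 0.5 0 0 0 0")

```text
clock: 29.9
tcp_pos: [0.45, -0.1421, 0.0682]
orientation: [-2.811, -1.4, 0.004]
contact_force: [0.0, 0.6, -0.7]
grip_width: 0.0428
```

```bash
python3 look.py w15
```

```text
t 29.9 tcp [ 450.  -142.1   68.2] yawx 53.0 tilt 0.16 F [ 0.   0.6 -0.7] w 42.8 j [ 0.33  0.4  -0.19  2.15  0.13  0.61 -0.59]
t 29.95 tcp [ 450.7 -140.8   68.6] yawx 53.2 tilt 0.1 F [ 1.4  0.2 -0. ] w 42.7 j [ 0.33  0.4  -0.19  2.15  0.13  0.61 -0.59]
cell [ 451.  -140.4    8. ] ang 54.2 px [278.7 222.5] size px [77.2 22.1] area 1645
0.5 0.5 -0.0 -0.0 -0.018; 0.5 0.0 0.0 15.6 -0.000; 0.5 0.0 0.0 15.6 -0.000; 0.5 0.0 0.0 15.6 -0.000; 0.5 0.0 0.0 15.6 -0.000
```

View pics/w15.png

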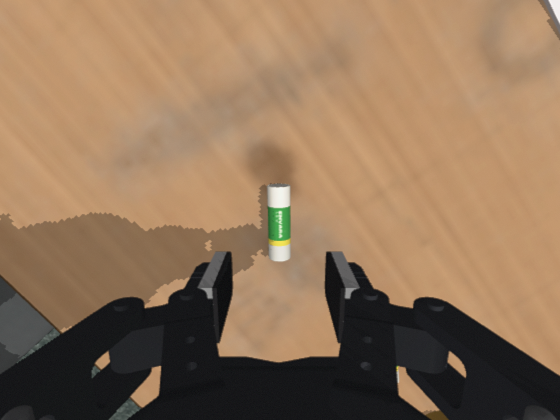

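D is centred at (279,222).

carry_out(motion="0.5 0.5 0 10 -0.01; 0.5 0 0 18 0; 0.5 0 0 18 0; 0.5 0 0 12 0; 0.5 0 0 4.5 0; 0.5 0 0 0 0; 1 0 0 0 0; 1 0 0 0 0")

```text
clock: 30.95
tcp_pos: [0.4521, -0.1405, 0.0074]
orientation: [2.803, 1.418, 0.001]
contact_force: [-1.0, 0.5, 5.2]
grip_width: 0.0095
```

carry_out(motion="1 0 0 0 0; 1 0 0 -25 0; 1 0 0 -30 0; 1 0 0 -20 0; 1 0 0 0 0; 1 0 0 0 0; 1 0 0 0 0; 1 0 0 0 0")

```text
clock: 31.95
tcp_pos: [0.4512, -0.1402, 0.0811]
orientation: [-2.802, -1.418, 0.002]
contact_force: [1.3, -0.2, -0.5]
grip_width: 0.0094
```

```bash
python3 - <<'E'
from h import *
state()
x,y=pocket(2)
path([(x,y,100,188.7,14),(None,None,None,None,2)],1)
E
```

```text
t 31.95 tcp [ 451.2 -140.2   81.1] yawx 53.7 tilt 0.08 F [ 1.3 -0.2 -0.5] w 9.4 j [ 0.34  0.37 -0.2   2.14  0.12  0.63 -0.58]
1 20.1 -9.6 -1.4 -0.168; 1 21.4 -6.1 -1.4 -0.168; 1 22.1 -2.4 -1.4 -0.168; 1 22.2 1.3 -1.4 -0.168; 1 21.7 5.0 -1.4 -0.168; 1 20.6 8.6 -1.4 -0.168; 1 18.8 11.9 -1.4 -0.168; 1 16.6 14.9 -1.4 -0.168
1 13.8 17.4 -1.4 -0.168; 1 10.7 19.5 -1.4 -0.168; 1 7.3 21.0 -1.4 -0.168; 1 3.7 22.0 -1.4 -0.168; 1 -0.1 22.3 -1.4 -0.168; 1 -3.8 22.0 -1.4 -0.168; 1 -0.0 0.0 -0.0 -0.000; 1 -0.0 0.0 -0.0 -0.000
```

carry_out(motion="1 20 -9.6 -1.4 -0.168; 1 21.4 -6 -1.4 -0.168; 1 22 -2.4 -1.4 -0.168; 1 22.2 1.3 -1.4 -0.168; 1 21.7 5 -1.4 -0.168; 1 20.6 8.6 -1.4 -0.168; 1 18.8 12 -1.4 -0.168; 1 16.6 15 -1.4 -0.168")

```text
clock: 32.95
tcp_pos: [0.4853, 0.0351, 0.0927]
orientation: [-1.303, -2.858, 0.0]
contact_force: [0.3, -1.2, -0.5]
grip_width: 0.0094
```

carry_out(motion="1 13.8 17.4 -1.4 -0.168; 1 10.7 19.5 -1.4 -0.168; 1 7.3 21 -1.4 -0.168; 1 3.7 22 -1.4 -0.168; 1 0 22.3 -1.4 -0.168; 1 -3.8 22 -1.4 -0.168; 1 0 0 30 0; 1 0 0 0 0")

```text
clock: 33.95
tcp_pos: [0.5089, 0.1649, 0.0694]
orientation: [0.231, -3.128, 0.002]
contact_force: [-0.6, -0.3, -0.1]
grip_width: 0.0093
```

```bash
python3 - <<'E'
from h import *
state()
snap('wrist','w16'); state();x,y=pocket(2)
path([(x,y,None,188.7,1),(None,None,12.5,None,4)],1)
E
```

```text
t 33.95 tcp [508.9 164.9  69.4] yawx -171.6 tilt 0.28 F [-0.6 -0.3 -0.1] w 9.3 j [ 0.16  0.59 -0.76  1.98  0.56  0.8   0.8 ]
t 34.0 tcp [509.7 165.2  70.5] yawx -171.6 tilt 0.17 F [-0.2 -0.3 -0.7] w 9.3 j [ 0.16  0.59 -0.76  1.98  0.56  0.8   0.8 ]
1 0.3 1.1 -0.0 -0.005; 1 -0.0 0.0 14.5 -0.000; 1 -0.0 0.0 14.5 -0.000; 1 -0.0 0.0 14.5 -0.000; 1 -0.0 0.0 14.5 -0.000
```

View pics/w16.png

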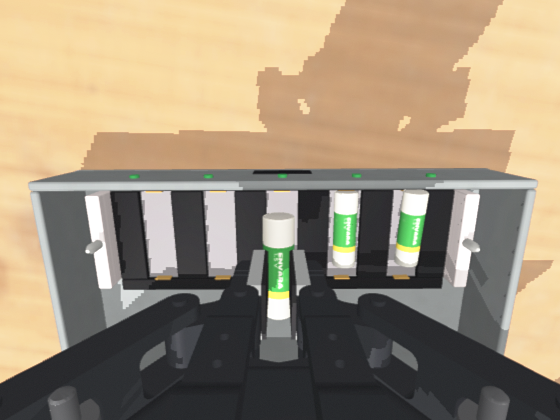

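The cell is over pocket 2; the other two sit at (345,228) and (411,228).

carry_out(motion="1 0.3 1 12 -0.005; 1 0 0 17 0; 1 0 0 16 0; 1 0 0 9 0; 1 0 0 3 0; 1 0 0 0 0; 0.78 0 0 0 0; 0.78 0 0 0 0")

```text
clock: 35.0
tcp_pos: [0.5105, 0.1667, 0.0148]
orientation: [-0.239, 3.132, 0.0]
contact_force: [-0.0, 0.7, -0.4]
grip_width: 0.0186
```

carry_out(motion="0.78 0 0 0 0; 0.78 0 0 -10 0; 0.78 0 0 -20 0; 0.7 0 0 -25 0; 0.6 0 0 -25 0; 0.5 0 0 -15 0; 0.5 0 0 -5 0; 0.5 0 0 0 0")

```text
clock: 36.0
tcp_pos: [0.5101, 0.1664, 0.1144]
orientation: [-0.239, 3.132, -0.0]
contact_force: [0.1, 0.4, -0.7]
grip_width: 0.0427
```

```bash
python3 chk.py w17; python3 - <<'E'
from h import *
path([(458,-258,110,58,15),(None,None,None,None,1)],.5)
E
```

```text
t 36.0 tcp [510.1 166.4 114.4] yawx -171.3 tilt 0.01 F [ 0.1  0.4 -0.7] w 42.7 j [ 0.2   0.53 -0.81  1.95  0.49  0.87  0.86]
cell [525.3 168.6  14. ] ang 98.8 px [279.5 233.5] size px [149. 405.] area 23873
cell [525.3 168.6  14. ] ang 98.8 px [279.5 233.5] size px [149. 405.] area 23873
cell [525.3 168.6  14. ] ang 98.8 px [279.5 233.5] size px [149. 405.] area 23873
box [-3.8 -0. ] 90.1
box [-3.8 -0. ] 90.1
box [-3.8 -0. ] 90.1
0.5 7.7 -27.4 0.3 0.152; 0.5 3.5 -28.3 0.3 0.152; 0.5 -0.9 -28.5 0.3 0.152; 0.5 -5.2 -28.0 0.3 0.152; 0.5 -9.4 -26.9 0.3 0.152; 0.5 -13.3 -25.2 0.3 0.152; 0.5 -17.0 -22.9 0.3 0.152; 0.5 -20.3 -20.0 0.3 0.152
0.5 -23.1 -16.7 0.3 0.152; 0.5 -25.3 -13.1 0.3 0.152; 0.5 -27.0 -9.1 0.3 0.152; 0.5 -28.1 -4.9 0.3 0.152; 0.5 -28.5 -0.6 0.3 0.152; 0.5 -28.2 3.8 0.3 0.152; 0.5 -27.4 8.0 0.3 0.152; 0.5 0.0 0.0 -0.0 -0.000
```

View pics/w17.png

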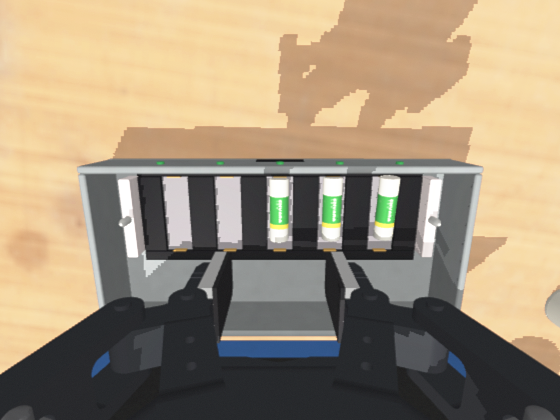

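Three cells are seated at columns 279, 332 and 386. E is next.

carry_out(motion="0.5 7.7 -27.4 0 0.152; 0.5 3.5 -28.3 0 0.152; 0.5 -0.9 -28.5 0 0.152; 0.5 -5.2 -28 0 0.152; 0.5 -9.4 -27 0 0.152; 0.5 -13.3 -25.2 0 0.152; 0.5 -17 -23 0 0.152; 0.5 -20.3 -20 3 0.152")

```text
clock: 37.05
tcp_pos: [0.482, -0.0607, 0.1107]
orientation: [-1.599, -2.703, 0.001]
contact_force: [0.6, 0.0, -0.5]
grip_width: 0.0427
```

carry_out(motion="0.5 -23 -16.7 6 0.152; 0.5 -25.3 -13 6 0.152; 0.5 -27 -9 6 0.152; 0.5 -28 -5 6 0.152; 0.5 -28.5 -0.6 6 0.152; 0.5 -28.2 3.8 6 0.152; 0.5 -27.4 8 6 0.152; 0.5 0 0 0 0")

```text
clock: 38.05
tcp_pos: [0.457, -0.2597, 0.0681]
orientation: [-2.749, -1.519, 0.004]
contact_force: [-0.2, -0.5, 0.1]
grip_width: 0.0426
```

```bash
python3 look.py w18
```

```text
t 38.05 tcp [ 457.  -259.7   68.1] yawx 57.8 tilt 0.15 F [-0.2 -0.5  0.1] w 42.6 j [ 0.55  0.46 -0.19  2.03  0.14  0.66 -0.29]
t 38.1 tcp [ 457.6 -257.9   68.4] yawx 58.1 tilt 0.12 F [ 0.3  1.5 -0.4] w 42.7 j [ 0.55  0.46 -0.19  2.03  0.14  0.66 -0.29]
cell [ 454.4 -264.     8. ] ang 62.1 px [279.6 232.9] size px [76.6 22.5] area 1613
cell [ 581.6 -380.8    8. ] ang 74.4 px [534.7 277.7] size px [69.8 27.2] area 1646
cell [ 567.7 -458.4    8. ] ang 84.6 px [555. 370.] size px [10.  8.] area 56
0.5 -6.8 0.5 -0.0 -0.070; 0.5 0.0 0.0 15.6 -0.000; 0.5 0.0 0.0 15.6 -0.000; 0.5 0.0 0.0 15.6 -0.000; 0.5 0.0 0.0 15.6 -0.000
```

View pics/w18.png

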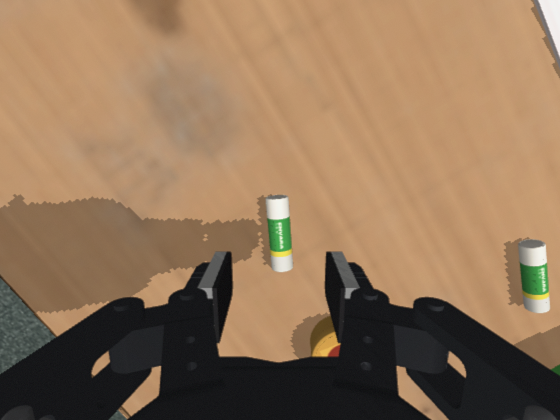

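carry_out(motion="0.5 -6.5 0.5 8 -0.07; 0.5 0 0 18 0; 0.5 0 0 18 0; 0.5 0 0 13 0; 0.5 0 0 5 0; 0.5 0 0 0 0; 1 0 0 0 0; 1 0 0 0 0")

```text
clock: 39.1
tcp_pos: [0.456, -0.2637, 0.0081]
orientation: [2.691, 1.62, 0.001]
contact_force: [0.2, 0.1, 2.0]
grip_width: 0.0091
```

carry_out(motion="1 0 0 0 0; 1 0 0 -25 0; 1 0 0 -30 0; 1 0 0 -20 0; 1 0 0 0 0; 1 0 0 0 0; 1 0 0 0 0; 1 0 0 0 0")

```text
clock: 40.1
tcp_pos: [0.4551, -0.2632, 0.0817]
orientation: [-2.69, -1.62, 0.001]
contact_force: [0.7, 0.0, 0.5]
grip_width: 0.009
```

```bash
python3 - <<'E'
from h import *
state()
x,y=pocket(1)
path([(x,y,100,188.7,14),(None,None,70,None,1),(None,None,None,None,1)],1)
E
```

```text
t 40.1 tcp [ 455.1 -263.2   81.7] yawx 62.1 tilt 0.08 F [0.7 0.  0.5] w 9.0 j [ 0.58  0.44 -0.22  2.02  0.15  0.69 -0.22]
1 26.6 -9.2 -1.3 -0.158; 1 27.7 -4.9 -1.3 -0.158; 1 28.2 -0.5 -1.3 -0.158; 1 27.9 3.9 -1.3 -0.158; 1 26.9 8.3 -1.3 -0.158; 1 25.3 12.4 -1.3 -0.158; 1 23.0 16.2 -1.3 -0.158; 1 20.2 19.6 -1.3 -0.158
1 16.9 22.6 -1.3 -0.158; 1 13.1 24.9 -1.3 -0.158; 1 9.0 26.7 -1.3 -0.158; 1 4.7 27.8 -1.3 -0.158; 1 0.3 28.2 -1.3 -0.158; 1 -4.1 27.9 -1.3 -0.158; 1 -0.0 0.0 30.0 -0.000; 1 -0.0 0.0 -0.0 -0.000
```

carry_out(motion="1 26.6 -9.2 -1.3 -0.158; 1 27.7 -5 -1.3 -0.158; 1 28.2 -0.5 -1.3 -0.158; 1 28 3.9 -1.3 -0.158; 1 27 8.3 -1.3 -0.158; 1 25.3 12.4 -1.3 -0.158; 1 23 16.2 -1.3 -0.158; 1 20.2 19.6 -1.3 -0.158")

```text
clock: 41.1
tcp_pos: [0.4897, -0.0397, 0.0926]
orientation: [-1.207, -2.9, 0.0]
contact_force: [-0.8, 1.3, -0.9]
grip_width: 0.0094
```

carry_out(motion="1 17 22.6 -1.3 -0.158; 1 13 25 -1.3 -0.158; 1 9 26.7 -1.3 -0.158; 1 4.7 27.8 -1.3 -0.158; 1 0.3 28.2 -1.3 -0.158; 1 -4 28 -1.3 -0.158; 1 0 0 30 0; 1 0 0 0 0")

```text
clock: 42.1
tcp_pos: [0.5135, 0.1262, 0.0687]
orientation: [0.242, -3.128, 0.001]
contact_force: [0.5, -1.1, -0.8]
grip_width: 0.0091
```

```bash
python3 - <<'E'
from h import *
state()
snap('wrist','w19'); state();x,y=pocket(1)
path([(x,y,None,188.7,1),(None,None,12.5,None,4)],1)
E
```

```text
t 42.1 tcp [513.5 126.2  68.7] yawx -171.1 tilt 0.27 F [ 0.5 -1.1 -0.8] w 9.1 j [ 0.24  0.58 -0.77  1.99  0.57  0.8   0.87]
t 42.15 tcp [514.3 126.4  69.8] yawx -171.2 tilt 0.16 F [ 1.4 -0.2  0.5] w 9.4 j [ 0.25  0.58 -0.77  1.99  0.56  0.8   0.87]
1 -1.1 0.1 -0.0 0.002; 1 -0.0 0.0 14.3 -0.000; 1 -0.0 0.0 14.3 -0.000; 1 -0.0 0.0 14.3 -0.000; 1 -0.0 0.0 14.3 -0.000
```

View pics/w19.png

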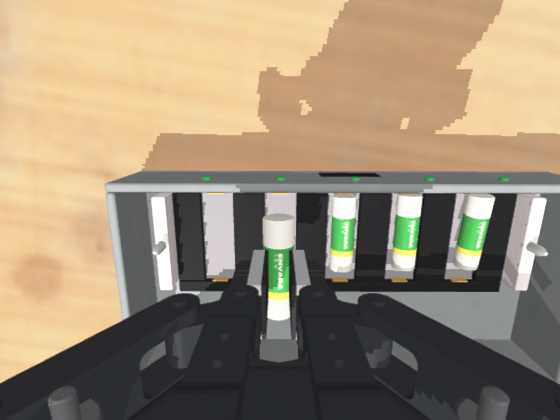

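The cell is over pocket 1 (strip at (280,205)).

carry_out(motion="1 -1 0.2 12 0; 1 0 0 17 0; 1 0 0 16 0; 1 0 0 9 0; 1 0 0 3 0; 1 0 0 0 0; 0.78 0 0 0 0; 0.78 0 0 0 0")

```text
clock: 43.15
tcp_pos: [0.5165, 0.1272, 0.014]
orientation: [-0.242, 3.131, 0.0]
contact_force: [0.2, 0.5, 0.1]
grip_width: 0.0188
```

carry_out(motion="0.78 0 0 0 0; 0.78 0 0 -10 0; 0.78 0 0 -20 0; 0.7 0 0 -25 0; 0.6 0 0 -25 0; 0.5 0 0 -15 0; 0.5 0 0 -5 0; 0.5 0 0 0 0")

```text
clock: 44.15
tcp_pos: [0.5162, 0.1269, 0.1136]
orientation: [-0.242, 3.132, -0.0]
contact_force: [0.1, 0.2, 0.6]
grip_width: 0.0427
```

```bash
python3 chk.py w20 >/dev/null; python3 - <<'E'
from h import *
state(); path([(584,-380,110,72,15),(None,None,None,None,1)],.5)
E
```

```text
t 44.2 tcp [515.9 126.9 113.2] yawx -171.2 tilt 0.05 F [ 0.3 -1.3 -0.6] w 42.7 j [ 0.29  0.52 -0.82  1.96  0.5   0.87  0.92]
0.5 0.7 -34.1 0.2 0.136; 0.5 -3.9 -33.9 0.2 0.136; 0.5 -8.5 -33.0 0.2 0.136; 0.5 -12.9 -31.6 0.2 0.136; 0.5 -17.0 -29.5 0.2 0.136; 0.5 -20.9 -27.0 0.2 0.136; 0.5 -24.3 -23.9 0.2 0.136; 0.5 -27.4 -20.4 0.2 0.136
0.5 -29.9 -16.5 0.2 0.136; 0.5 -31.8 -12.3 0.2 0.136; 0.5 -33.2 -7.8 0.2 0.136; 0.5 -33.9 -3.3 0.2 0.136; 0.5 -34.1 1.4 0.2 0.136; 0.5 -33.6 6.0 0.2 0.136; 0.5 -32.5 10.5 0.2 0.136; 0.5 0.0 0.0 -0.0 -0.000
```

View pics/w20.png

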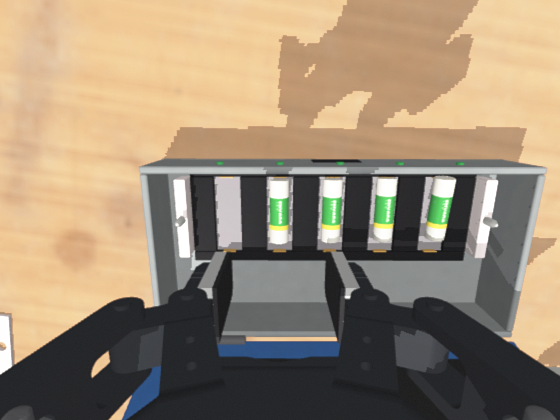

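Four cells are seated at columns 279, 332, 385 and 440. C is last.

carry_out(motion="0.5 0.7 -34 0 0.136; 0.5 -4 -34 0 0.136; 0.5 -8.5 -33 0 0.136; 0.5 -13 -31.6 0 0.136; 0.5 -17 -29.5 0 0.136; 0.5 -21 -27 0 0.136; 0.5 -24.3 -24 0 0.136; 0.5 -27.4 -20.4 3 0.136")

```text
clock: 45.2
tcp_pos: [0.5523, -0.1444, 0.1097]
orientation: [-1.42, -2.801, 0.0]
contact_force: [-0.1, 0.6, -0.5]
grip_width: 0.043
```

carry_out(motion="0.5 -30 -16.5 6 0.136; 0.5 -31.8 -12.3 6 0.136; 0.5 -33.2 -7.8 6 0.136; 0.5 -34 -3.3 6 0.136; 0.5 -34 1.4 6 0.136; 0.5 -33.6 6 6 0.136; 0.5 -32.5 10.5 6 0.136; 0.5 0 0 0 0")

```text
clock: 46.2
tcp_pos: [0.5826, -0.3836, 0.0665]
orientation: [-2.546, -1.839, 0.005]
contact_force: [0.1, 0.2, -1.4]
grip_width: 0.0427
```

```bash
python3 look.py w21
```

```text
t 46.2 tcp [ 582.6 -383.6   66.5] yawx 71.7 tilt 0.18 F [ 0.1  0.2 -1.4] w 42.7 j [ 0.64  0.69 -0.22  1.6   0.19  0.87  0.03]
t 46.25 tcp [ 583.2 -381.    66.9] yawx 71.9 tilt 0.15 F [ 0.8  0.1 -0.1] w 43.0 j [ 0.64  0.69 -0.22  1.6   0.19  0.87  0.03]
cell [ 582.3 -380.5    8. ] ang 73.4 px [278.3 222.3] size px [75.9 22.7] area 1646
cell [ 691.7 -463.2    8. ] ang 172.1 px [473.4 286. ] size px [ 53.1 171.9] area 4898
cell [ 569.5 -469.5    8. ] ang 4.6 px [300.9 343. ] size px [25.3 73. ] area 1141
0.5 0.2 -1.1 -0.0 -0.026; 0.5 0.0 0.0 15.2 -0.000; 0.5 0.0 0.0 15.2 -0.000; 0.5 0.0 0.0 15.2 -0.000; 0.5 0.0 0.0 15.2 -0.000
```

View pics/w21.png

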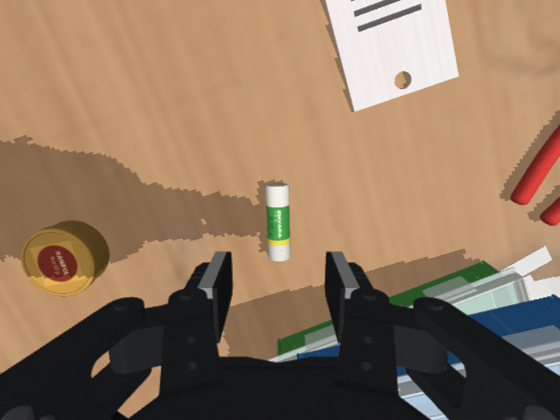

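```bash
python3 - <<'E'
from h import *
p=camera_params('top'); im=cv2.imread('pics/top0.png')
cv2.imwrite('pics/bk.png',cv2.resize(im[140:270,400:560],None,fx=5,fy=5,interpolation=cv2.INTER_CUBIC)[:600])
for u,v in [(447,185),(453,238),(446,243)]:
  for z in (.01,.05,.08): print(u,v,z,onz(p,u,v,z).round(3))
s=camera_params('scene')
print(s['eye'])
E
```

```text
447 185 0.01 [ 0.723 -0.46   0.01 ]
447 185 0.05 [ 0.712 -0.443  0.05 ]
447 185 0.08 [ 0.704 -0.43   0.08 ]
453 238 0.01 [ 0.566 -0.466  0.01 ]
453 238 0.05 [ 0.561 -0.448  0.05 ]
453 238 0.08 [ 0.556 -0.435  0.08 ]
446 243 0.01 [ 0.552 -0.445  0.01 ]
446 243 0.05 [ 0.547 -0.428  0.05 ]
446 243 0.08 [ 0.543 -0.415  0.08 ]
[ 0.0334441  -1.11328672  0.85847426]
```

View pics/bk.png

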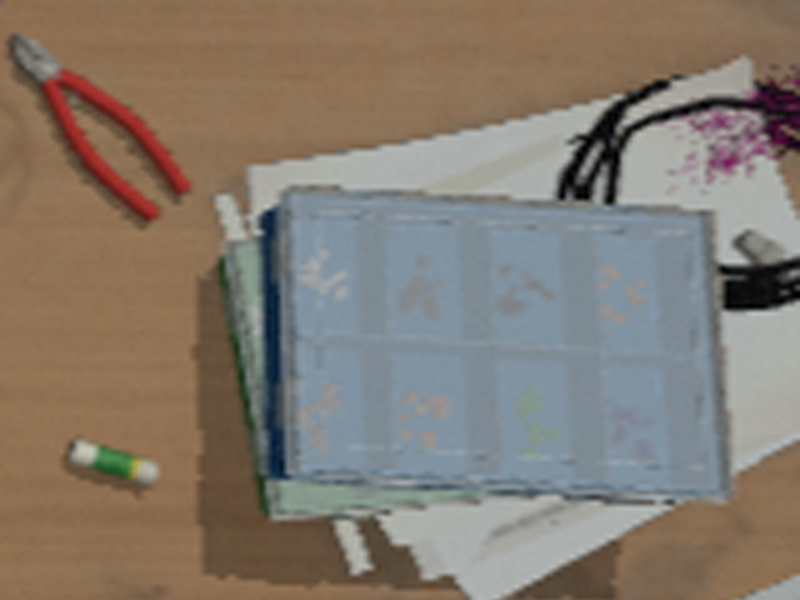

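The cell is at (278,222), with books close behind it, so I'll grip it 8 mm off centre, on the side away from them.

carry_out(motion="0.5 8.2 -1 8 -0.026; 0.5 0 0 18 0; 0.5 0 0 18 0; 0.5 0 0 12 0; 0.5 0 0 4 0; 0.5 0 0 0 0; 1 0 0 0 0; 1 0 0 0 0")

```text
clock: 47.25
tcp_pos: [0.5865, -0.3725, 0.0095]
orientation: [2.517, 1.877, 0.001]
contact_force: [0.2, 0.0, 1.3]
grip_width: 0.0088
```

carry_out(motion="1 0 0 0 0; 1 0 0 -25 0; 1 0 0 -30 0; 1 0 0 -20 0; 1 0 0 0 0; 1 0 0 0 0; 1 0 0 0 0; 1 0 0 0 0")

```text
clock: 48.25
tcp_pos: [0.5856, -0.3719, 0.0826]
orientation: [-2.517, -1.878, 0.001]
contact_force: [-0.5, 0.4, 0.1]
grip_width: 0.0088
```

```bash
python3 - <<'E'
from h import *
state()
snap('wrist','w22')
x,y=pocket(0)-8*np.array([np.cos(np.radians(BY)),np.sin(np.radians(BY))])
print(x,y)
path([(x,y,100,188.7,14),(None,None,70,None,1),(None,None,None,None,1)],1)
E
```

```text
t 48.25 tcp [ 585.6 -371.9   82.6] yawx 73.4 tilt 0.08 F [-0.5  0.4  0.1] w 8.8 j [ 0.64  0.67 -0.24  1.6   0.19  0.89  0.04]
513.492914525308 85.91040249332755
1 29.9 -14.3 -1.2 -0.144; 1 31.6 -9.8 -1.2 -0.144; 1 32.7 -5.2 -1.2 -0.144; 1 33.1 -0.5 -1.2 -0.144; 1 32.8 4.3 -1.2 -0.144; 1 31.9 8.9 -1.2 -0.144; 1 30.3 13.4 -1.2 -0.144; 1 28.0 17.6 -1.2 -0.144
1 25.2 21.4 -1.2 -0.144; 1 21.9 24.8 -1.2 -0.144; 1 18.1 27.7 -1.2 -0.144; 1 14.0 30.0 -1.2 -0.144; 1 9.5 31.7 -1.2 -0.144; 1 4.9 32.7 -1.2 -0.144; 1 -0.0 0.0 30.0 -0.000; 1 -0.0 0.0 -0.0 -0.000
```

View pics/w22.png

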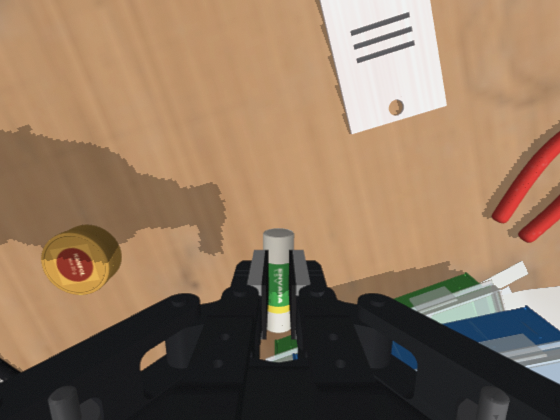

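C is held, with its front end at (278,240).

carry_out(motion="1 30 -14.3 -1.2 -0.144; 1 31.6 -9.8 -1.2 -0.144; 1 32.7 -5.2 -1.2 -0.144; 1 33 -0.5 -1.2 -0.144; 1 32.8 4.3 -1.2 -0.144; 1 32 8.9 -1.2 -0.144; 1 30.3 13.4 -1.2 -0.144; 1 28 17.6 -1.2 -0.144")

```text
clock: 49.3
tcp_pos: [0.5443, -0.1095, 0.0932]
orientation: [1.082, 2.949, 0.0]
contact_force: [1.0, 0.3, -0.1]
grip_width: 0.0093
```

carry_out(motion="1 25.2 21.4 -1.2 -0.144; 1 22 24.8 -1.2 -0.144; 1 18 27.7 -1.2 -0.144; 1 14 30 -1.2 -0.144; 1 9.5 31.7 -1.2 -0.144; 1 5 32.7 -1.2 -0.144; 1 0 0 30 0; 1 0 0 0 0")

```text
clock: 50.3
tcp_pos: [0.5112, 0.0851, 0.0689]
orientation: [0.246, -3.128, 0.001]
contact_force: [-0.9, 0.3, 0.7]
grip_width: 0.0092
```

```bash
python3 - <<'E'
from h import *
state()
snap('wrist','w23'); state()
path([(513.5,85.9,None,188.7,1),(None,None,15,None,4)],1)
E
```

```text
t 50.3 tcp [511.2  85.1  68.9] yawx -171.0 tilt 0.23 F [-0.9  0.3  0.7] w 9.2 j [ 0.33  0.57 -0.77  2.02  0.56  0.78  0.94]
t 50.35 tcp [512.2  85.1  69.9] yawx -171.1 tilt 0.12 F [ 0.7 -0.4 -0.5] w 8.8 j [ 0.33  0.57 -0.78  2.01  0.56  0.78  0.94]
1 -1.4 0.6 -0.0 0.004; 1 -0.0 0.0 13.7 -0.000; 1 -0.0 0.0 13.7 -0.000; 1 -0.0 0.0 13.7 -0.000; 1 -0.0 0.0 13.7 -0.000
```

View pics/w23.png

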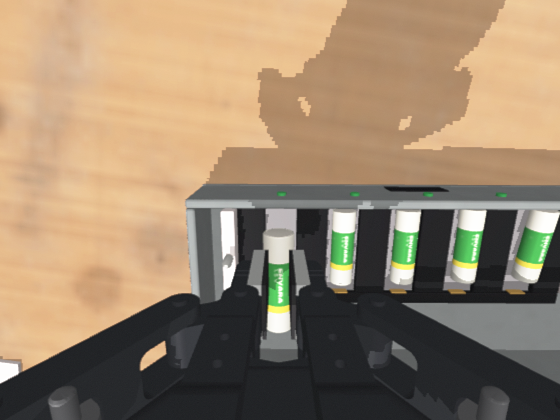

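The cell is lined up over pocket 0 (strip at (281,220)).

carry_out(motion="1 -0.8 0.7 11 0; 1 0 0 17 0; 1 0 0 15 0; 1 0 0 8 0; 1 0 0 3 0; 1 0 0 0 0; 0.78 0 0 0 0; 0.78 0 0 0 0")

```text
clock: 51.35
tcp_pos: [0.5138, 0.0863, 0.0168]
orientation: [-0.245, 3.131, -0.0]
contact_force: [-0.8, -0.3, 0.6]
grip_width: 0.019
```

carry_out(motion="0.78 0 0 0 0; 0.78 0 0 -10 0; 0.78 0 0 -20 0; 0.7 0 0 -25 0; 0.6 0 0 -25 0; 0.5 0 0 -15 0; 0.5 0 0 -5 0; 0.5 0 0 0 0")

```text
clock: 52.35
tcp_pos: [0.5134, 0.0861, 0.1164]
orientation: [-0.245, 3.132, -0.0]
contact_force: [0.4, 0.1, 0.8]
grip_width: 0.0429
```

```bash
python3 - <<'E'
from h import *
state()
snap('wrist','w24'); p,im=snap('top','t24',(160,150,440,300),2.8)
h=handle(p,im,.018)
path([(674,-210,110,180,13),(None,None,80,None,2),(None,None,None,None,1)],.5)
E
```

```text
t 52.35 tcp [513.4  86.1 116.4] yawx -171.1 tilt 0.01 F [0.4 0.1 0.8] w 42.9 j [ 0.37  0.5  -0.83  1.98  0.49  0.86  1.  ]
px 198 259 40 76
handle [1126.6  180.8   18. ] yaw 100.24 centre px [232.68312102  57.24363057]
0.5 -8.7 -24.4 0.4 0.012; 0.5 -9.0 -24.3 0.4 0.012; 0.5 -9.3 -24.2 0.4 0.012; 0.5 -9.6 -24.1 0.4 0.012; 0.5 -9.9 -24.0 0.4 0.012; 0.5 -10.1 -23.9 0.4 0.012; 0.5 -10.4 -23.7 0.4 0.012; 0.5 -10.7 -23.6 0.4 0.012
0.5 -11.0 -23.5 0.4 0.012; 0.5 -11.3 -23.3 0.4 0.012; 0.5 -11.6 -23.2 0.4 0.012; 0.5 -11.8 -23.1 0.4 0.012; 0.5 -12.1 -22.9 0.4 0.012; 0.5 0.0 0.0 15.0 -0.000; 0.5 0.0 0.0 15.0 -0.000; 0.5 0.0 0.0 -0.0 -0.000
```

View pics/w24.png

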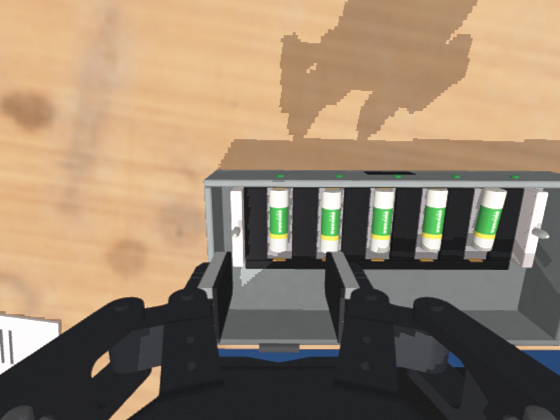

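View pics/t24.png

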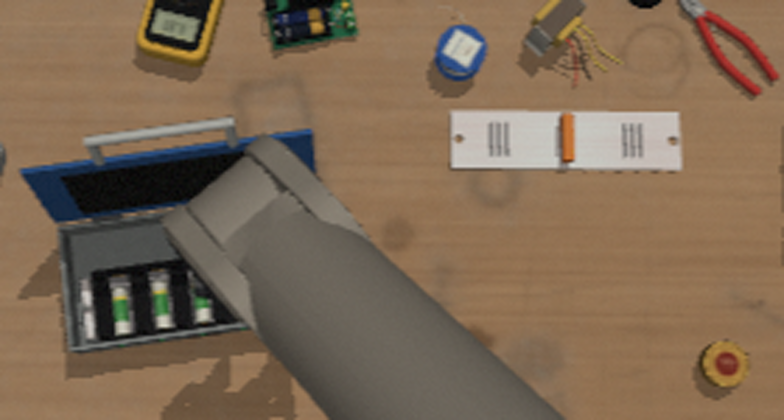

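All five cells lie flat in their pockets (columns 279–490), and the worktop is clear of loose cells. The plate lies at crop (567,138), where I left it.

carry_out(motion="0.5 -6 -25 0 0.012; 0.5 -7 -24.3 0 0.012; 0.5 -9.3 -24.2 0 0.012; 0.5 -9.6 -24 0 0.012; 0.5 -10 -24 0 0.012; 0.5 -10 -24 0 0.012; 0.5 -10.4 -23.7 0 0.012; 0.5 -10.7 -23.6 0 0.012")

```text
clock: 53.45
tcp_pos: [0.6089, -0.0987, 0.1164]
orientation: [-0.093, 3.14, 0.0]
contact_force: [0.0, -0.3, -0.6]
grip_width: 0.043
```

carry_out(motion="0.5 -13.5 -23.5 0 0.012; 0.5 -13.5 -23.3 4 0.012; 0.5 -11.6 -23.2 8 0.012; 0.5 -11.8 -23 8 0.012; 0.5 -12 -23 8 0.012; 0.5 0 0 6 0; 0.5 0 0 0 0; 0.5 0 0 0 0")

```text
clock: 54.45
tcp_pos: [0.6747, -0.2095, 0.0828]
orientation: [-0.003, 3.141, 0.001]
contact_force: [0.6, 0.2, 0.5]
grip_width: 0.0425
```

```bash
python3 - <<'E'
from h import *
state(); p,im=snap('wrist','w25'); h=handle(p,im,.019); state()
path([(674,-209.2,None,-179.9,1),(None,None,6.5,None,6)],.5)
E
```

```text
t 54.45 tcp [ 674.7 -209.5   82.8] yawx -179.9 tilt 0.04 F [0.6 0.2 0.5] w 42.5 j [ 0.65  0.77 -0.67  1.55  0.54  1.01  1.39]
px 270 287 192 266
handle [ 674.1 -210.7   19. ] yaw 0.0 centre px [278.36457506 228.43208896]
t 54.5 tcp [ 674.8 -209.6   83. ] yawx -179.9 tilt 0.03 F [1.1 0.5 0.3] w 42.9 j [ 0.65  0.77 -0.67  1.55  0.54  1.01  1.39]
0.5 0.8 0.4 -0.0 0.000; 0.5 -0.0 0.0 12.7 -0.000; 0.5 -0.0 0.0 12.7 -0.000; 0.5 -0.0 0.0 12.7 -0.000; 0.5 -0.0 0.0 12.7 -0.000; 0.5 -0.0 0.0 12.7 -0.000; 0.5 -0.0 0.0 12.7 -0.000
```

View pics/w25.png

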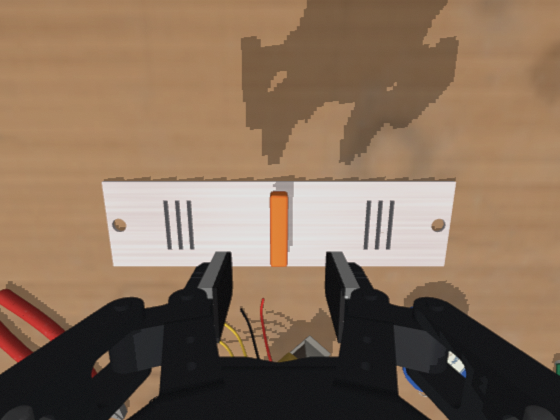

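The handle is centred at (278,228). I'll go down and grip it.

carry_out(motion="0.5 0.6 0.2 15 0; 0.5 0 0 18 0; 0.5 0 0 18 0; 0.5 0 0 13 0; 0.5 0 0 8 0; 0.5 0 0 4 0; 0.5 0 0 0 0; 1 0 0 0 0")

```text
clock: 55.5
tcp_pos: [0.6745, -0.2106, 0.007]
orientation: [-0.0, 3.141, -0.0]
contact_force: [-0.5, -0.2, 0.2]
grip_width: 0.0256
```

carry_out(motion="1 0 0 0 0; 1 0 0 0 0; 1 0 0 0 0; 1 0 0 -5 0; 1 0 0 -15 0; 1 0 0 -25 0; 1 0 0 -30 0; 1 0 0 -30 0", newtons=60)

```text
clock: 56.5
tcp_pos: [0.6744, -0.2104, 0.1143]
orientation: [-0.001, 3.14, -0.0]
contact_force: [1.1, -0.2, -1.7]
grip_width: 0.0098
```

```bash
python3 - <<'E'
from h import *
state()
path([(520,-110,120,184,8)],1)
E
```

```text
t 56.5 tcp [ 674.4 -210.4  114.3] yawx -180.0 tilt 0.09 F [ 1.1 -0.2 -1.7] w 9.8 j [ 0.66  0.74 -0.69  1.53  0.52  1.06  1.41]
1 19.3 12.6 -0.7 -0.009; 1 19.2 12.7 -0.7 -0.009; 1 19.1 12.9 -0.7 -0.009; 1 19.0 13.1 -0.7 -0.009; 1 18.9 13.2 -0.7 -0.009; 1 18.7 13.4 -0.7 -0.009; 1 18.6 13.5 -0.7 -0.009; 1 18.5 13.7 -0.7 -0.009
```

carry_out(motion="1 19.3 12.6 0 -0.009; 1 19.2 12.7 0 -0.009; 1 19 13 0 -0.009; 1 19 13 0 -0.009; 1 19 13.2 0 -0.009; 1 18.7 13.4 0 -0.009; 1 18.6 13.5 0 -0.009; 1 18.5 13.7 0 -0.009")

```text
clock: 57.5
tcp_pos: [0.5195, -0.1098, 0.1131]
orientation: [-0.114, 3.138, -0.002]
contact_force: [0.4, 0.3, -1.3]
grip_width: 0.0103
```

```bash
python3 - <<'E'
from h import *
state()
path([(509.6,166.3,110,188.7,8)],1)
E
```

```text
t 57.5 tcp [ 519.5 -109.8  113.1] yawx -175.8 tilt 0.13 F [ 0.4  0.3 -1.3] w 10.3 j [ 0.71  0.51 -0.79  1.97  0.48  0.86  1.31]
1 -1.3 34.5 0.4 -0.010; 1 -1.6 34.5 0.4 -0.010; 1 -2.0 34.5 0.4 -0.010; 1 -2.3 34.5 0.4 -0.010; 1 -2.6 34.4 0.4 -0.010; 1 -3.0 34.4 0.4 -0.010; 1 -3.3 34.4 0.4 -0.010; 1 -3.7 34.3 0.4 -0.010
```

carry_out(motion="1 -1.3 34.5 0.4 -0.01; 1 -1.6 34.5 0.4 -0.01; 1 -2 34.5 0.4 -0.01; 1 -2.3 34.5 0.4 -0.01; 1 -2.6 34.4 0.4 -0.01; 1 -3 34.4 0.4 -0.01; 1 -3.3 34.4 0.4 -0.01; 1 -3.7 34.3 0.4 -0.01")

```text
clock: 58.5
tcp_pos: [0.5102, 0.1672, 0.11]
orientation: [-0.239, 3.13, -0.0]
contact_force: [0.4, -0.6, -1.5]
grip_width: 0.01
```

carry_out(motion="1 0 0 15 0; 1 0 0 15 0; 1 0 0 10 0; 1 0 0 5 0; 1 0 0 0 0; 1 0 0 0 0; 1 0 0 0 0; 1 0 0 0 0")

```text
clock: 59.5
tcp_pos: [0.5098, 0.1659, 0.0635]
orientation: [-0.239, 3.132, 0.0]
contact_force: [-0.1, -0.0, -0.0]
grip_width: 0.0104
```

```bash
python3 - <<'E'
from h import *
state(); snap('wrist','w26'); state()
path([(509.7,166.4,None,188.7,1),(None,None,29,None,4)],1)
E
```

```text
t 59.5 tcp [509.8 165.9  63.5] yawx -171.3 tilt 0.03 F [-0.1 -0.  -0. ] w 10.4 j [ 0.17  0.6  -0.77  1.98  0.59  0.79  0.78]
t 59.55 tcp [509.8 165.9  63.4] yawx -171.3 tilt 0.02 F [ 0.6  0.5 -1.1] w 10.0 j [ 0.17  0.6  -0.77  1.98  0.59  0.79  0.78]
1 -0.0 0.5 -0.0 0.000; 1 -0.0 0.0 8.6 -0.000; 1 -0.0 0.0 8.6 -0.000; 1 -0.0 0.0 8.6 -0.000; 1 -0.0 0.0 8.6 -0.000
```

View pics/w26.png

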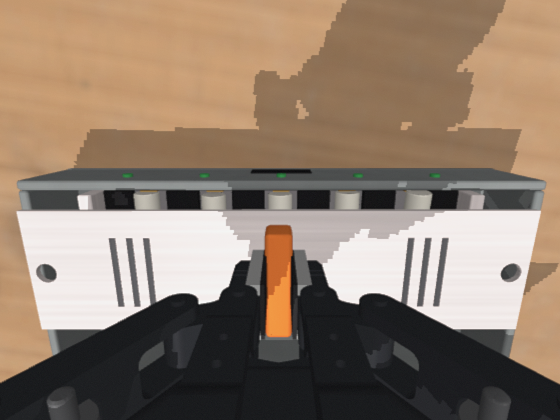

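The plate is over the box, with cell ends visible in front at row 200 and the holes at (46,273) and (511,273). I'll lower it onto the pins.

carry_out(motion="1 0 0.4 8 0; 1 0 0 8 0; 1 0 0 4 0; 1 0 0 4 0; 1 0 0 4 0; 1 0 0 3 0; 1 0 0 2 0; 1 0 0 0 0")

```text
clock: 60.55
tcp_pos: [0.5096, 0.1663, 0.0302]
orientation: [0.239, -3.132, -0.0]
contact_force: [-0.9, 0.2, -0.7]
grip_width: 0.01
```

```bash
python3 - <<'E'
from h import *
state(); snap('wrist','w27')
E
```

```text
t 60.55 tcp [509.6 166.3  30.2] yawx -171.3 tilt 0.0 F [-0.9  0.2 -0.7] w 10.0 j [ 0.13  0.65 -0.73  1.99  0.64  0.74  0.74]
```

View pics/w27.png

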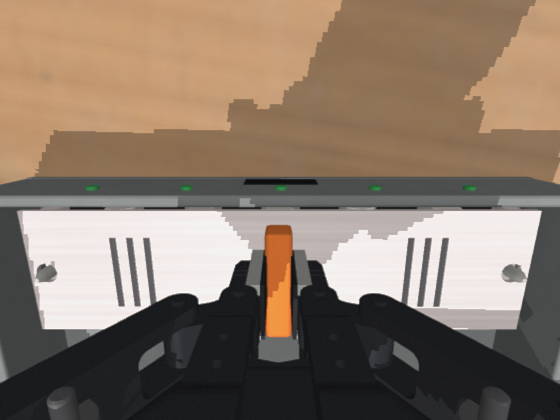

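Both pins are through the holes at (46,273) and (513,273). I'll press down slightly, release, and rise.

carry_out(motion="1 0 0 1 0; 1 0 0 1 0; 1 0 0 0.5 0; 1 0 0 0 0; 0.7 0 0 0 0; 0.6 0 0 0 0; 0.5 0 0 0 0; 0.5 0 0 -10 0")

```text
clock: 61.6
tcp_pos: [0.509, 0.166, 0.0374]
orientation: [0.239, -3.131, 0.0]
contact_force: [-0.9, -0.7, -0.0]
grip_width: 0.0431
```

carry_out(motion="0.5 0 0 -15 0; 0.5 0 0 -15 0; 0.5 0 0 -15 0; 0.5 0 0 -5 0; 0.5 0 0 0 0; 0.5 0 0 0 0; 0.5 0 0 0 0; 0.5 0 0 0 0")

```text
clock: 62.6
tcp_pos: [0.5094, 0.1662, 0.0874]
orientation: [0.239, -3.132, 0.0]
contact_force: [0.4, -0.2, 0.6]
grip_width: 0.0424
```

```bash
python3 - <<'E'
from h import *
state(); p,im=snap('wrist','w28'); handle(p,im); 
E
```

```text
t 62.6 tcp [509.4 166.2  87.4] yawx -171.3 tilt 0.04 F [ 0.4 -0.2  0.6] w 42.4 j [ 0.19  0.57 -0.8   1.97  0.55  0.84  0.81]
px 269 287 199 279
handle [509.8 165.3  41. ] yaw 8.92 centre px [278.43925875 239.02676733]
```

View pics/w28.png

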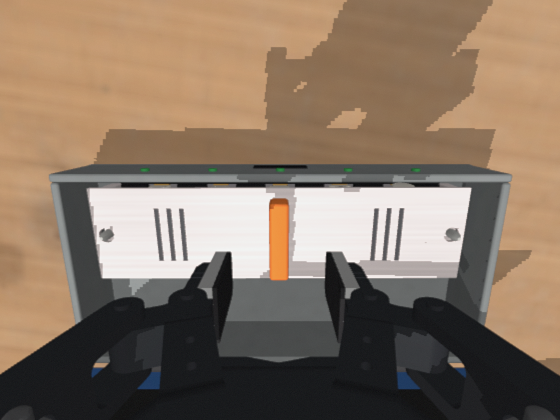

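```bash
python3 - <<'E'
from h import *
p=camera_params('wrist'); im=cv2.imread('pics/w28.png')
cv2.imwrite('pics/w28c.png',cv2.resize(im[165:290,50:510],None,fx=1.7,fy=1.7,interpolation=cv2.INTER_CUBIC))
f=lambda u,v,z=.025:tobox(onz(p,u,v,z)).round(1)
for q in [(88,187),(470,187),(103,279),(456,279),(107,235),(452,234)]: print(q,f(*q))
E
```

```text
(88, 187) [ -48.2 -120.1]
(470, 187) [-48.4 118.9]
(103, 279) [  14.9 -119.4]
(456, 279) [ 14.7 119.1]
(107, 235) [ -16.5 -112.5]
(452, 234) [-17.4 111.9]
```

View pics/w28c.png

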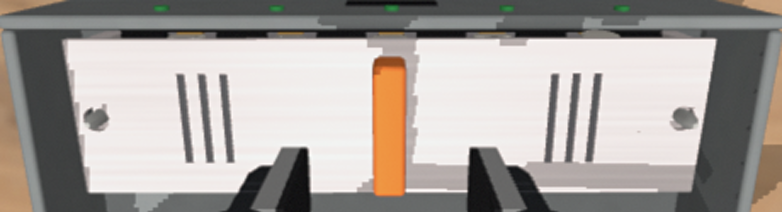

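The plate lies flat: at seated height its corners measure 239 x 63 mm, and both pins show. Now the lid: I'll rise and turn so the jaws straddle the bar.

```bash
python3 - <<'E'
from h import *
path([(None,None,300,None,5),(None,None,None,98.7,9),(620,183,300,None,2)],.4)
path([(None,None,300,98.7,10),(625,183,300,None,4),(None,None,None,None,2)],.4)
E
```

```text
0.4 -0.0 0.0 -42.5 -0.000; 0.4 -0.0 0.0 -42.5 -0.000; 0.4 -0.0 0.0 -42.5 -0.000; 0.4 -0.0 0.0 -42.5 -0.000; 0.4 -0.0 0.0 -42.5 -0.000; 0.4 -0.0 0.0 -0.0 0.175; 0.4 0.0 0.0 -0.0 0.175; 0.4 0.0 0.0 -0.0 0.175
0.4 0.0 0.0 -0.0 0.175; 0.4 0.0 0.0 -0.0 0.175; 0.4 0.0 0.0 -0.0 0.175; 0.4 0.0 0.0 -0.0 0.175; 0.4 0.0 0.0 -0.0 0.175; 0.4 0.0 0.0 -0.0 0.175; 0.4 -0.1 55.9 -0.0 -0.000; 0.4 -0.1 55.9 -0.0 -0.000
0.4 -0.0 0.0 -21.3 0.157; 0.4 0.0 0.0 -21.3 0.157; 0.4 0.0 0.0 -21.3 0.157; 0.4 0.0 0.0 -21.3 0.157; 0.4 0.0 0.0 -21.3 0.157; 0.4 0.0 0.0 -21.3 0.157; 0.4 0.0 0.0 -21.3 0.157; 0.4 0.0 0.0 -21.3 0.157
0.4 0.0 0.0 -21.3 0.157; 0.4 0.0 0.0 -21.3 0.157; 0.4 -0.2 29.2 -0.0 -0.000; 0.4 -0.2 29.2 -0.0 -0.000; 0.4 -0.2 29.2 -0.0 -0.000; 0.4 -0.2 29.2 -0.0 -0.000; 0.4 0.0 0.0 -0.0 -0.000; 0.4 0.0 0.0 -0.0 -0.000
```

carry_out(motion="0.4 0 0 -42.5 0; 0.4 0 0 -42.5 0; 0.4 0 0 -42.5 0; 0.4 0 0 -42.5 0; 0.4 0 0 -42.5 0; 0.4 0 0 0 0.175; 0.4 0 0 0 0.175; 0.4 0 0 0 0.175")

```text
clock: 63.65
tcp_pos: [0.5095, 0.1662, 0.3002]
orientation: [0.591, 3.085, -0.0]
contact_force: [-0.7, 0.3, -0.6]
grip_width: 0.0512
```

carry_out(motion="0.4 0 0 0 0.175; 0.4 0 0 0 0.175; 0.4 0 0 0 0.175; 0.4 0 0 0 0.175; 0.4 0 0 0 0.175; 0.4 0 0 0 0.175; 0.4 0 20 0 0; 0.4 0 20 0 0")

```text
clock: 64.65
tcp_pos: [0.5494, 0.1722, 0.3002]
orientation: [2.05, 2.38, -0.0]
contact_force: [0.1, -0.3, -0.2]
grip_width: 0.0512
```

carry_out(motion="0.4 0 20 0 0; 0.4 0 20 0 0; 0.4 0 20 0 0; 0.4 0 10 0 0; 0.4 0 0 0 0; 0.4 0 0 0 0; 0.4 0 0 0 0; 0.4 0 0 0 0")

```text
clock: 65.65
tcp_pos: [0.6181, 0.1824, 0.3004]
orientation: [2.051, 2.379, 0.0]
contact_force: [0.5, -0.2, 0.4]
grip_width: 0.0515
```

```bash
python3 - <<'E'
from h import *
state(); p,im=snap('wrist','w29');print(p); snap('scene','s29')
E
```

```text
t 65.65 tcp [618.1 182.4 300.4] yawx 98.5 tilt 0.02 F [ 0.5 -0.2  0.4] w 51.5 j [ 0.07  0.45 -0.63  1.52  0.27  1.27 -0.45]
{'fx': 332.00882030773863, 'fy': 332.00882030773863, 'cx': 278.2753513514791, 'cy': 211.59294243474812, 'eye': array([0.6066106 , 0.2462323 , 0.44253022]), 'attitude': array([2.87015773, 0.21377084, 0.02954076])}
```

View pics/w29.png

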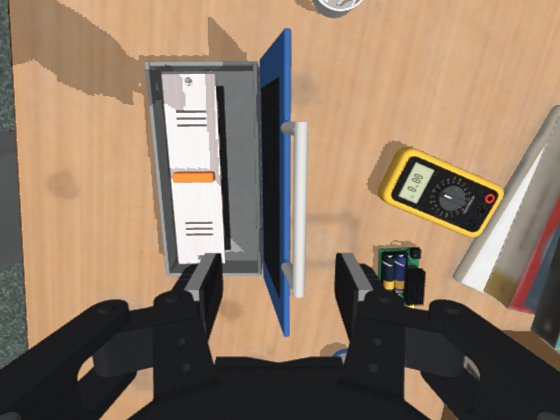

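View pics/s29.png

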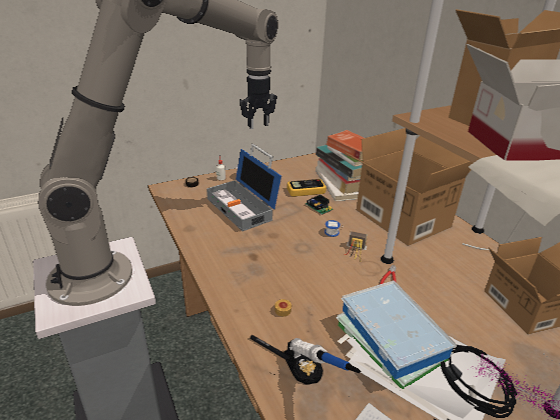

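The bar is vertical in the wrist view at column 300, rows 123–297.

```bash
cat >> h.py <<'E'
def lidang(p,u,v):
    """ray from pixel on the bar centreline meets the bar's circle about the hinge (box frame)"""
    a=np.radians(BY); ux=np.array([np.cos(a),np.sin(a)]); H=G0+82.5*ux
    e,d=ray(p,u,v); e=e*1000
    ex=(e[:2]-H)@ux; dx=d[:2]@ux; best=[]
    rr=np.hypot(169,5)
    A=dx*dx+d[2]**2;B=2*(ex*dx+(e[2]-46)*d[2]);C=ex**2+(e[2]-46)**2-rr**2
    for s in np.roots([A,B,C]).real:
        x=ex+s*dx; z=e[2]-46+s*d[2]; q=e+s*d
        best.append((np.arctan2(z,-x)-np.arctan2(5,169),q))
    print([(round(t,3),np.round(q,1)) for t,q in best]); return best
def barpos(th):
    a=np.radians(BY); ux=np.array([np.cos(a),np.sin(a)]); H=G0+82.5*ux
    f=169*np.cos(th)-5*np.sin(th); z=46+169*np.sin(th)+5*np.cos(th)
    return np.r_[H-f*ux,z]
E
python3 - <<'E'
from h import *
p=camera_params('wrist')
for v in (123,210,297): lidang(p,300.5,v)
t=camera_params('top')
for u,v in [(189.9,200.8),(243.2,193.2)]: lidang(t,u,v)
im=cv2.imread('pics/w29.png'); g=cv2.cvtColor(im,cv2.COLOR_BGR2HSV)
for v in (150,210,260): print([ (u,tuple(g[v,u])) for u in range(288,314,2)])
E
```

```text
[(np.float64(-1.977), array([ 642.8,  249.8, -111.2])), (np.float64(1.787), array([621.9, 247.7, 210. ]))]
[(np.float64(-1.99), array([ 666.8,  106.9, -110.4])), (np.float64(1.792), array([632. , 187.6, 209.8]))]
[(np.float64(-2.005), array([ 694.2,  -57.1, -109.4])), (np.float64(1.799), array([643.7, 118.2, 209.5]))]
[(np.float64(-2.355), array([687.8, 310.7, -77.2])), (np.float64(1.792), array([622.4, 250. , 209.8]))]
[(np.float64(-2.36), array([713.8, 144.6, -76.6])), (np.float64(1.796), array([642.6, 121.8, 209.6]))]
[(288, (np.uint8(107), np.uint8(168), np.uint8(185))), (290, (np.uint8(124), np.uint8(51), np.uint8(151))), (292, (np.uint8(15), np.uint8(101), np.uint8(207))), (294, (np.uint8(20), np.uint8(11), np.uint8(144))), (296, (np.uint8(30), np.uint8(7), np.uint8(182))), (298, (np.uint8(21), np.uint8(8), np.uint8(218))), (300, (np.uint8(23), np.uint8(4), np.uint8(228))), (302, (np.uint8(30), np.uint8(4), np.uint8(233))), (304, (np.uint8(20), np.uint8(3), np.uint8(223))), (306, (np.uint8(23), np.uint8(12), np.uint8(195))), (308, (np.uint8(15), np.uint8(96), np.uint8(210))), (
[... 749 characters left out ...]
int8(98), np.uint8(205)))]
[(288, (np.uint8(108), np.uint8(168), np.uint8(179))), (290, (np.uint8(13), np.uint8(82), np.uint8(167))), (292, (np.uint8(14), np.uint8(82), np.uint8(187))), (294, (np.uint8(30), np.uint8(4), np.uint8(173))), (296, (np.uint8(30), np.uint8(5), np.uint8(209))), (298, (np.uint8(23), np.uint8(4), np.uint8(229))), (300, (np.uint8(30), np.uint8(4), np.uint8(233))), (302, (np.uint8(30), np.uint8(5), np.uint8(221))), (304, (np.uint8(19), np.uint8(11), np.uint8(186))), (306, (np.uint8(14), np.uint8(89), np.uint8(192))), (308, (np.uint8(14), np.uint8(88), np.uint8(195))), (310, (np.uint8(14), np.uint8(84), np.uint8(194))), (312, (np.uint8(15), np.uint8(83), np.uint8(193)))]
```

carry_out(motion="0.4 0 5 0 0; 0.4 0 5 10 0; 0.4 0 4.6 20 0; 0.4 0 0 22 0; 0.4 0 0 22 0; 0.4 0 0 18 0; 0.4 0 0 10 0; 0.4 0 0 0 0", newtons=20)

```text
clock: 66.75
tcp_pos: [0.6326, 0.1845, 0.1973]
orientation: [-2.051, -2.379, 0.002]
contact_force: [-0.6, 0.2, 0.9]
grip_width: 0.0509
```

```bash
python3 - <<'E'
from h import *
state(); p,im=snap('wrist','w30')
E
```

```text
t 66.75 tcp [632.6 184.5 197.3] yawx 98.5 tilt 0.08 F [-0.6  0.2  0.9] w 50.9 j [ 0.04  0.55 -0.6   1.6   0.34  1.1  -0.5 ]
```

View pics/w30.png

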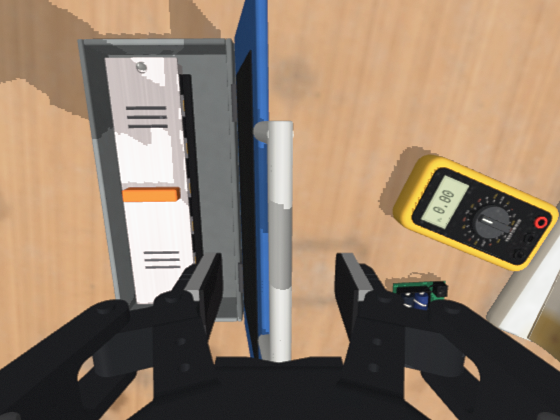

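The bar (column 280) is centred between the fingers (columns 213 and 345). I'll close on it at 20 N.

carry_out(motion="0.7 0 0 0 0; 0.8 0 0 0 0; 1 0 0 0 0; 1 0 0 0 0; 1 0 0 0 0; 1 0 0 0 0; 1 0 0 0 0; 1 0 0 0 0", newtons=20)

```text
clock: 67.8
tcp_pos: [0.6333, 0.1847, 0.1989]
orientation: [2.051, 2.379, 0.002]
contact_force: [-0.3, 0.1, 4.7]
grip_width: 0.0088
```

```bash
python3 - <<'E'
from h import *
state(); b=barpos(1.79)
ths=np.array([1.79]+list(1.79-0.0325*np.arange(1,57)))
# arc steps: tool y=+box x, tool z=-world z
def fz(t): return np.array([-(169*np.cos(t)-5*np.sin(t)),169*np.sin(t)+5*np.cos(t)])
N=48; th=np.linspace(1.79,0,N+1)
P=np.array([fz(t) for t in th]); D=np.diff(P,axis=0)
for k in range(0,N,8): print(th[k].round(2),'; '.join(f"1 0 {d[0]:.1f} {-d[1]:.1f} 0" for d in D[k:k+8]))
print(P[::8].round(1))
E
```

```text
t 67.8 tcp [633.3 184.7 198.9] yawx 98.5 tilt 0.08 F [-0.3  0.1  4.7] w 8.8 j [ 0.04  0.55 -0.6   1.6   0.34  1.1  -0.5 ]
1.79 1 0 -6.1 -1.4 0; 1 0 -6.2 -1.2 0; 1 0 -6.2 -1.0 0; 1 0 -6.3 -0.7 0; 1 0 -6.3 -0.5 0; 1 0 -6.3 -0.3 0; 1 0 -6.3 -0.0 0; 1 0 -6.3 0.2 0
1.49 1 0 -6.3 0.4 0; 1 0 -6.3 0.7 0; 1 0 -6.2 0.9 0; 1 0 -6.2 1.1 0; 1 0 -6.2 1.4 0; 1 0 -6.1 1.6 0; 1 0 -6.0 1.8 0; 1 0 -6.0 2.0 0
1.19 1 0 -5.9 2.3 0; 1 0 -5.8 2.5 0; 1 0 -5.7 2.7 0; 1 0 -5.6 2.9 0; 1 0 -5.5 3.1 0; 1 0 -5.4 3.3 0; 1 0 -5.2 3.5 0; 1 0 -5.1 3.7 0
0.9 1 0 -5.0 3.9 0; 1 0 -4.8 4.1 0; 1 0 -4.7 4.2 0; 1 0 -4.5 4.4 0; 1 0 -4.3 4.6 0; 1 0 -4.2 4.7 0; 1 0 -4.0 4.9 0; 1 0 -3.8 5.0 0
0.6 1 0 -3.6 5.2 0; 1 0 -3.4 5.3 0; 1 0 -3.2 5.4 0; 1 0 -3.0 5.5 0; 1 0 -2.8 5.7 0; 1 0 -2.6 5.8 0; 1 0 -2.4 5.8 0; 1 0 -2.1 5.9 0
0.3 1 0 -1.9 6.0 0; 1 0 -1.7 6.1 0; 1 0 -1.5 6.1 0; 1 0 -1.2 6.2 0; 1 0 -1.0 6.2 0; 1 0 -0.8 6.3 0; 1 0 -0.5 6.3 0; 1 0 -0.3 6.3 0
[[  41.6  163.9]
 [  -8.4  168.9]
 [ -57.6  158.9]
 [-101.8  135. ]
 [-137.    99.1]
 [-160.1   54.5]
 [-169.     5. ]]
```

carry_out(motion="1 0 -6.1 -1.4 0; 1 0 -6.2 -1.2 0; 1 0 -6.2 -1 0; 1 0 -6.3 -0.7 0; 1 0 -6.3 -0.5 0; 1 0 -6.3 -0.3 0; 1 0 -6.3 0 0; 1 0 -6.3 0.2 0")

```text
clock: 68.8
tcp_pos: [0.5828, 0.177, 0.203]
orientation: [-2.051, -2.379, 0.001]
contact_force: [2.9, 0.9, 1.1]
grip_width: 0.009
```

```bash
python3 - <<'E'
from h import *
state(); snap('wrist','w31')
E
```

```text
t 68.8 tcp [582.8 177.  203. ] yawx 98.5 tilt 0.03 F [2.9 0.9 1.1] w 9.0 j [ 0.07  0.47 -0.63  1.71  0.31  1.06 -0.51]
```

View pics/w31.png

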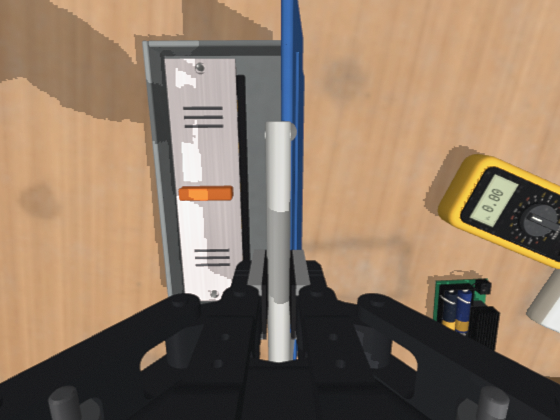

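The lid follows in the grip: the bar is at column 280 and the lid is slightly past upright.

carry_out(motion="1 0 -6.3 0.4 0; 1 0 -6.3 0.7 0; 1 0 -6.2 0.9 0; 1 0 -6.2 1.1 0; 1 0 -6.2 1.4 0; 1 0 -6.1 1.6 0; 1 0 -6 1.8 0; 1 0 -6 2 0")

```text
clock: 69.85
tcp_pos: [0.5341, 0.1696, 0.1929]
orientation: [2.051, 2.379, -0.001]
contact_force: [2.3, -1.0, 0.1]
grip_width: 0.0089
```

carry_out(motion="1 0 -5.9 2.3 0; 1 0 -5.8 2.5 0; 1 0 -5.7 2.7 0; 1 0 -5.6 2.9 0; 1 0 -5.5 3.1 0; 1 0 -5.4 3.3 0; 1 0 -5.2 3.5 0; 1 0 -5.1 3.7 0")

```text
clock: 70.85
tcp_pos: [0.4907, 0.1631, 0.1688]
orientation: [2.051, 2.379, -0.0]
contact_force: [5.0, -3.2, -4.1]
grip_width: 0.0093
```

```bash
python3 - <<'E'
from h import *
state(); snap('wrist','w32');print(barpos(.9))
E
```

```text
t 70.85 tcp [490.7 163.1 168.8] yawx 98.5 tilt 0.02 F [ 5.  -3.2 -4.1] w 9.3 j [ 0.1   0.37 -0.66  1.96  0.28  0.91 -0.55]
[490.87897151 163.38118653 181.49029757]
```

View pics/w32.png

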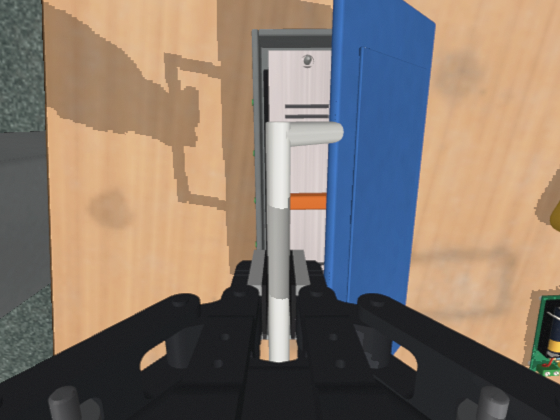

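carry_out(motion="1 0 -5 3.9 0; 1 0 -4.8 4.1 0; 1 0 -4.7 4.2 0; 1 0 -4.5 4.4 0; 1 0 -4.3 4.6 0; 1 0 -4.2 4.7 0; 1 0 -4 4.9 0; 1 0 -3.8 5 0")

```text
clock: 71.9
tcp_pos: [0.457, 0.158, 0.1334]
orientation: [2.051, 2.378, 0.002]
contact_force: [8.5, -3.7, -5.1]
grip_width: 0.0088
```

```bash
python3 - <<'E'
from h import *
state(); snap('wrist','w33');print(barpos(.6))
E
```

```text
t 71.9 tcp [457.  158.  133.4] yawx 98.4 tilt 0.12 F [ 8.5 -3.7 -5.1] w 8.8 j [ 0.09  0.36 -0.65  2.06  0.31  0.81 -0.6 ]
[455.76464735 158.00793988 145.55125608]
```

View pics/w33.png

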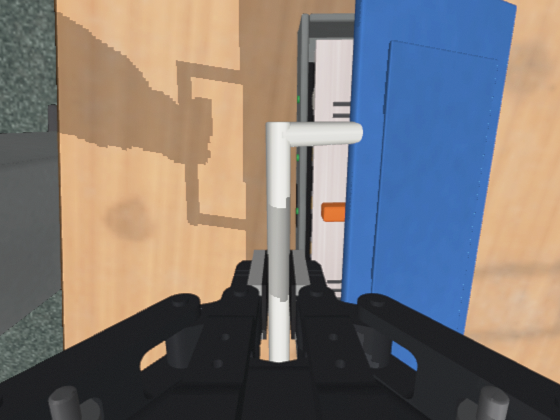

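carry_out(motion="1 0 -3.2 4 0; 1 0 -3 5.3 0; 1 0 -2.9 5.4 0; 1 0 -2.8 5.5 0; 1 0 -2.6 5.7 0; 1 0 -2.4 5.8 0; 1 0 -2.2 5.8 0; 1 0 -1.9 5.5 0")

```text
clock: 72.95
tcp_pos: [0.4359, 0.1547, 0.0904]
orientation: [2.051, 2.378, 0.001]
contact_force: [4.4, -4.2, -1.8]
grip_width: 0.009
```

```bash
python3 - <<'E'
from h import *
state(); snap('wrist','w34');print(barpos(.31))
E
```

```text
t 72.95 tcp [435.9 154.7  90.4] yawx 98.4 tilt 0.06 F [ 4.4 -4.2 -1.8] w 9.0 j [ 0.05  0.4  -0.63  2.14  0.37  0.7  -0.67]
[433.26595951 154.56515685 102.31657741]
```

View pics/w34.png

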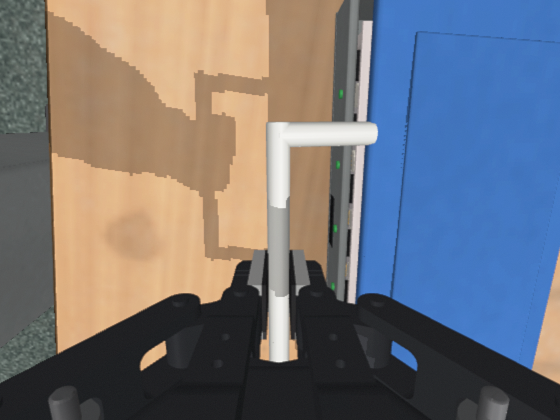

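```bash
python3 - <<'E'
from h import *
state()
E
```

```text
t 73.0 tcp [435.6 154.7  89.9] yawx 98.4 tilt 0.04 F [ 7.  -3.9 -7.3] w 9.2 j [ 0.05  0.4  -0.63  2.14  0.37  0.7  -0.67]
```

carry_out(motion="1 0 -1 3 0; 1 0 -0.9 3.2 0; 1 0 -0.8 3.2 0; 1 0 -0.8 3.2 0; 1 0 -0.7 3.2 0; 1 0 -0.7 3.2 0; 1 0 -0.6 3.2 0; 1 0 -0.6 3.2 0")

```text
clock: 74.0
tcp_pos: [0.43, 0.1538, 0.0652]
orientation: [2.052, 2.378, 0.001]
contact_force: [5.2, -5.8, -1.3]
grip_width: 0.0089
```

```bash
python3 - <<'E'
from h import *
state()
E
```

```text
t 74.0 tcp [430.  153.8  65.2] yawx 98.4 tilt 0.06 F [ 5.2 -5.8 -1.3] w 8.9 j [ 0.02  0.44 -0.6   2.17  0.41  0.64 -0.72]
```

carry_out(motion="1 0 -0.5 3 0; 1 0 -0.4 3 0; 1 0 -0.4 3 0; 1 0 -0.3 3 0; 1 0 -0.2 3 0; 1 0 -0.2 2.5 0; 1 0 0 2 0; 1 0 0 1.5 0")

```text
clock: 75.0
tcp_pos: [0.4283, 0.1537, 0.0455]
orientation: [2.051, 2.377, -0.0]
contact_force: [-3.3, -9.2, 32.8]
grip_width: 0.0091
```

```bash
python3 - <<'E'
from h import *
state(); snap('wrist','w35'); snap('scene','s35',(150,120,330,260),4)
E
```

```text
t 75.0 tcp [428.3 153.7  45.5] yawx 98.4 tilt 0.13 F [-3.3 -9.2 32.8] w 9.1 j [-0.01  0.47 -0.57  2.18  0.45  0.6  -0.76]
```

View pics/w35.png

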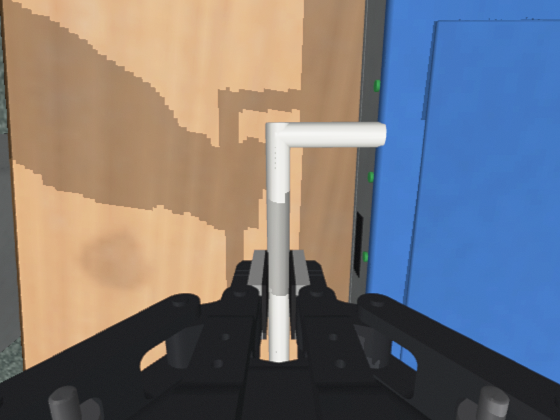

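View pics/s35.png

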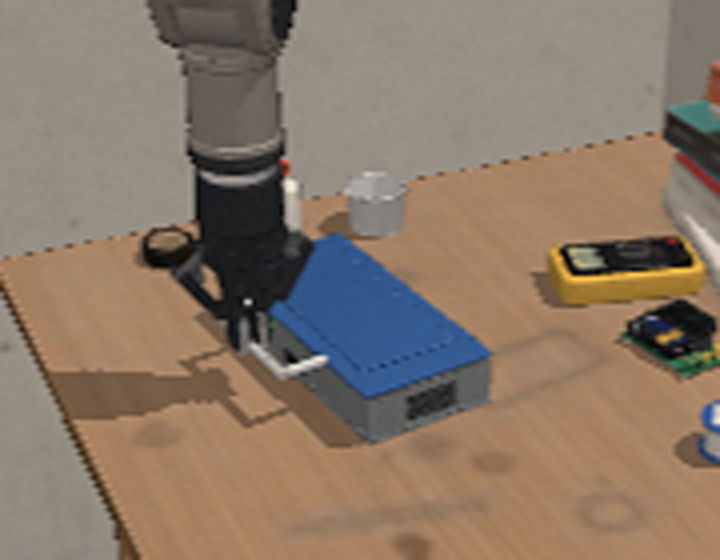

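The lid looks closed on the rim, and the 32.8 N upward force says it has bottomed out. I'll ease off, then release.

carry_out(motion="1 0 0 -2.5 0; 1 0 0 -1 0; 1 0 0 0 0; 1 0 0 0 0; 1 0 0 0 0; 1 0 0 0 0; 1 0 0 0 0; 1 0 0 0 0")

```text
clock: 76.1
tcp_pos: [0.4282, 0.1538, 0.0478]
orientation: [2.052, 2.378, 0.001]
contact_force: [5.8, -3.3, -2.2]
grip_width: 0.0085
```

```bash
python3 - <<'E'
from h import *
state()
E
```

```text
t 76.1 tcp [428.2 153.8  47.8] yawx 98.4 tilt 0.08 F [ 5.8 -3.3 -2.2] w 8.5 j [-0.    0.47 -0.57  2.18  0.44  0.61 -0.75]
```

carry_out(motion="1 0 0 0.5 0; 1 0 0 0.5 0; 1 0 0 0.5 0; 1 0 0 0.3 0; 1 0 0 0.2 0; 1 0 0 0 0; 1 0 0 0 0; 1 0 0 0 0")

```text
clock: 77.1
tcp_pos: [0.4282, 0.1538, 0.0459]
orientation: [2.052, 2.378, 0.001]
contact_force: [4.5, -4.0, -1.5]
grip_width: 0.0087
```

carry_out(motion="1 0 0 0.4 0; 1 0 0 0.3 0; 1 0 0 0.3 0; 1 0 0 0 0; 1 0 0 0 0; 1 0 0 0 0; 1 0 0 0 0; 1 0 0 0 0")

```text
clock: 78.1
tcp_pos: [0.4282, 0.1538, 0.0455]
orientation: [2.051, 2.377, 0.001]
contact_force: [3.6, -6.2, 8.3]
grip_width: 0.0086
```

Firm contact again at the same height (45.5 mm), with 8 N of support, so the lid rests on the rim. I'll open a little and withdraw upward.

carry_out(motion="0.9 0 0 0 0; 0.8 0 0 0 0; 0.75 0 0 0 0; 0.75 0 0 0 0; 0.75 0 0 0 0; 0.75 0 0 -5 0; 0.75 0 0 -15 0; 0.75 0 0 -20 0")

```text
clock: 79.1
tcp_pos: [0.4271, 0.154, 0.0855]
orientation: [-2.051, -2.379, 0.0]
contact_force: [-0.1, -0.5, 0.6]
grip_width: 0.0212
```

carry_out(motion="0.75 0 0 -25 0; 0.75 0 0 -25 0; 0.75 0 0 -25 0; 0.75 0 0 -25 0; 0.75 0 0 -20 0; 0.75 0 0 0 0; 0.75 0 0 0 0; 0.75 0 0 0 0")

```text
clock: 80.1
tcp_pos: [0.4266, 0.1537, 0.2038]
orientation: [-2.05, -2.379, 0.002]
contact_force: [0.1, 0.1, -0.7]
grip_width: 0.0212
```

```bash
python3 - <<'E'
from h import *
state(); p,im=snap('wrist','w36'); snap('scene','s36',(150,120,330,260),4); snap('top','t36'); print(p)
E
```

```text
t 80.1 tcp [426.6 153.7 203.8] yawx 98.5 tilt 0.09 F [ 0.1  0.1 -0.7] w 21.2 j [ 0.16  0.21 -0.72  2.05  0.17  0.93 -0.5 ]
{'fx': 332.00882030773863, 'fy': 332.00882030773863, 'cx': 278.2753513514791, 'cy': 211.59294243474812, 'eye': array([0.41536195, 0.21756087, 0.34587994]), 'attitude': array([2.87008882, 0.21414899, 0.0269874 ])}
```

View pics/w36.png

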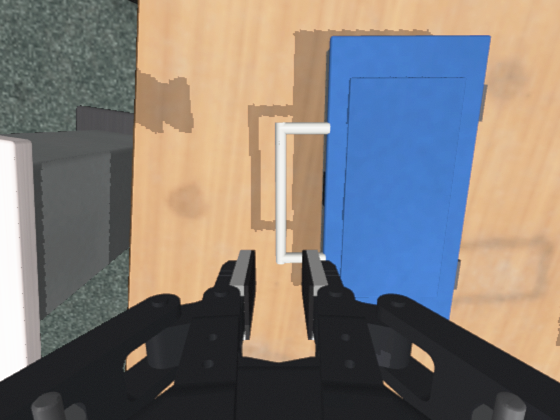

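View pics/s36.png

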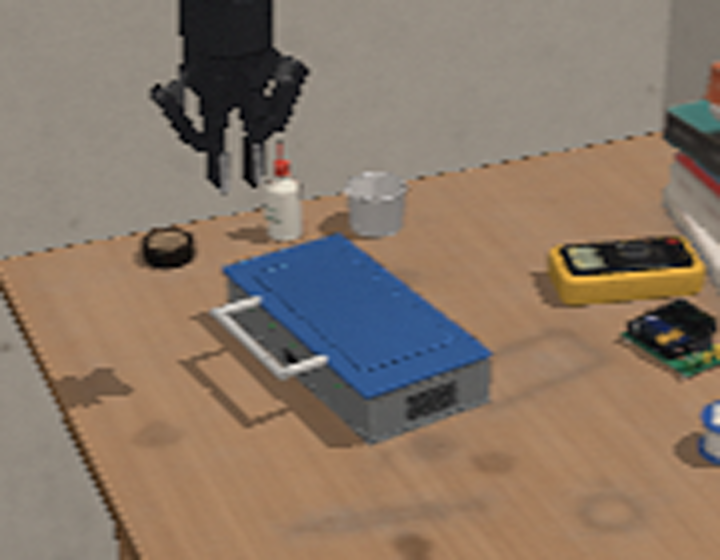

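View pics/t36.png

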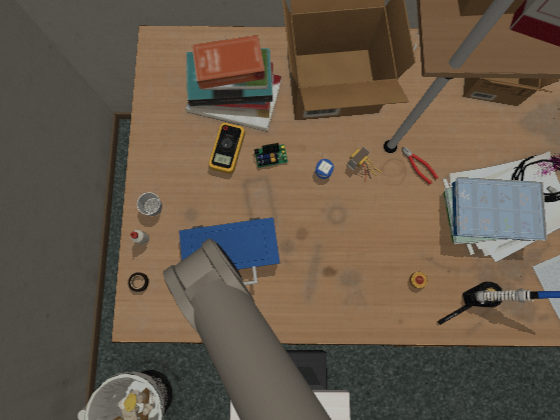

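```bash
python3 - <<'E'
from h import *
im=cv2.imread('pics/w36.png'); g=cv2.cvtColor(im,cv2.COLOR_BGR2HSV)
m=((g[...,1]<30)&(g[...,2]>130)); m[:100]=0;m[285:]=0;m[:,:268]=0;m[:,330:]=0
b=max(blobs(m),key=lambda t:t[1])[2]; ys,xs=np.nonzero(b); print(xs.min(),xs.max(),ys.min(),ys.max())
p=camera_params('wrist')
for z in (.047,.051,.056,.061): 
    A=onz(p,281,ys.min()-.5,z);B=onz(p,281,ys.max()+.5,z); print(z,np.linalg.norm(A-B).round(4),tobox((A+B)/2).round(1))
E
```

```text
275 329 122 263
0.047 0.1335 [-102.8   -1.3]
0.051 0.1317 [-102.8   -0.4]
0.056 0.1295 [-102.8    0.7]
0.061 0.1273 [-102.9    1.8]
```

```bash
python3 - <<'E'
from h import *
state(); print(r.hand_in())
E
```

```text
t 80.25 tcp [426.9 153.9 204. ] yawx 98.5 tilt 0.07 F [ 0.3 -0.1 -0.2] w 21.4 j [ 0.16  0.21 -0.72  2.05  0.17  0.93 -0.5 ]
the job is handed in; nothing more can be done
None
```

The job is finished and handed in at about 80 s, with the gripper clear of everything. I lifted the plate off its pins and laid all five cells flat, one to a pocket. I then put the plate back over both pins and brought the lid down slowly, holding its bar the whole way.

- **Cells and plate:** the last pictures before closing showed every cell in its pocket. The plate measured about 239 x 63 mm at seated height, with both pins through their holes.
- **Lid:** it bottomed out on the rim at the same height twice, the first time at 33 N through the fingers. I then eased off, which may have raised it about 2 mm, and lowered it again to 8 N before letting go. Afterwards the lid looks flush in the scene picture, and the bar's length in the wrist picture puts it roughly 51–55 mm up (51 mm is closed).
- **Other things:** the tin, bottle, tub, tape, reel, tools and books look unmoved in the last top view.
- **Disagreements:**
  - The bar came out about 3 mm nearer the hinge than my box estimate predicted, so that estimate is probably 3 mm off along x. It caused side forces of up to 8.5 N while lowering the lid.
  - My automatic cell finder merged the cells in the box in some pictures, so I checked those by eye.

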